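Find the empty well of a capped caddy by touch and store a sanding block in it

ROBOT

A 6-joint arm with a two-finger parallel gripper is mounted at the origin on the work surface; the furniture and walls round the work are solid. World frame = base frame: x ahead of the robot, y to its left, z up, the work surface at z = 0. Lengths are in m, angles in rad, forces in N, time in s.
With the tool pointing down it reaches from about 0.35 to 0.975 m from the base axis. Payload 4.9 kg.
Tool frame: the origin (TCP) lies on the centre line of the jaws, within the pads' length; the fingertips stand 11 mm ahead of it and the grasp point (between the pads) lies 8 mm behind it (manip.finger_overhang is the distance from the TCP to the fingertips, in m); y points along the fingers, z is the direction in which the jaws open and shut, and the axes are right-handed (so a half turn about y gives the same grasp; the last joint's range is limited). The gripper opens to 85 mm and grips with 20 to 120 N. Pads are 22 mm wide; open, the fingers measure 114 mm over their backs; the gripper's body (76 mm by 85 mm) begins 54 mm behind the grasp point. The pads swing forward as they close: fully open they stand 13 mm farther back than shut.
Start: joints at [1.106, 0.053, 1.613, -0, 1.476, -0.119], TCP at [0.212, 0.588, 0.242] pointing down, gripper open.
Joint ranges: [-3.01, 3.01], [-1.01, 2.22], [0.06, 2.58], [-1.02, 4.17], [0.09, 2.62], [-3.14, 3.14]. Speed limits (rad/s): [2.57, 2.57, 3.14, 3.14, 3.14, 3.14].

INTERFACE

Orientations are given as a unit quaternion [w, x, y, z].
In Python, from plant import readout, cams, workorder, manip gives the robot as it stands.
- The arm moves only by the tool play_rows, never from a script. Its arguments are lists of equal length, an entry for each row: "slide": the shift along the tool's x, y, z in cm, a list of three; "yaw": the turn about the tool's y in degrees; "grip": the closure, from -1 (fully open) to 1 (shut), so that 0 is half open. In form: {"slide": [[x, y, z], ...], "yaw": [yaw, ...], "grip": [grip, ...]}. A call has 1 to 12 rows; each row shifts and turns the commanded pose from where the row before left it, along the tool's axes as they then stand; what a row does not reach is not made up. A row lasts 1/10 s, in which the tool goes at most 50 mm and 8.59 degrees, less where a joint would pass 70% of its speed; a pose out of reach is approached as far as the arm can. A call with a gripper value outside its range is refused whole. The fingers move at their own pace and stop on an object; the grip force is fixed at half the most. Time passes only in rows, so rows that do not move let the fingers close. It gives the time, the measured TCP pose, the force and the opening at its end, in the units of the state.
- readout.state(): the state, without advancing time (a new reading comes with each control period).
- cams.grab_frame(name): name is "scene" or "top" or "wrist"; returns a dict with "image" (480x640x3 uint8, red, green, blue), "mtx" (3x3 intrinsics, pixels), "dist" ([k1, k2, p1, p2, k3] as OpenCV has them; the pictures are not rectified), "R" (3x3) and "t" (3): a world point X has camera coordinates R X + t; the wrist camera has in their place "mount" (4x4, takes a point from camera to tool coordinates, whose origin is the TCP and whose axes are the tool frame's). Camera axes: x right, y down, z forward; pixel columns grow to the right and rows downward; lengths in m; the calibration is good to about 2 mm. A picture is of the moment at which its call begins: read the wrist's pose just before it. There is no depth.
- workorder.job_done(): hands the job in, once; it reports no verdict.
The state is a dict: "time": time; "joint_pos": joint angles; "joint_vel": joint speeds; "joint_efforts": joint torques, N m; "tool_pos": TCP position; "tool_rot": TCP orientation; "contact_force": force on the tool from outside, world axes, zero at the start; "ft_torque": the same for the moment, N m; "gripper_width": opening from 0.0 (shut) to 1.0 (fully open).
Only numpy, scipy, OpenCV 4.12 (cv2) and the standard library are available. Lean on these libraries where they do the work, as an engineer would, in place of code of your own. Each camera call takes 0.05 s, during which the arm holds its last target.

TASK

Put the cork sanding block away in the wooden caddy. All six wells are closed by the same spring-loaded caps, but five still hide a worn-down stub and only one is empty: press on the caps to find the one that gives way. First stand the block on its end on the desk and let go of it, then take it again from above and push it upright, end first, into the empty well until it is fully home; leave the jar, the tin and the black spool where they are.

Things in the scene. Friction and masses are not known exactly. Their poses are not given: they have to be found in the camera images.
- block_center (a point): centre of the loose brown cork sanding block, a plain rectangular block 41 x 76 x 25 mm, about 0.12 kg. Its own y axis runs along the 76 mm length, x along the 41 mm width, z along the 25 mm thickness. It starts on a long narrow side: 41 mm upright, centre 20.5 mm above the desk. On end its centre is 38 mm above the desk. Either end may go down.
- sand_block: the same block; origin in the middle of one 41 x 76 mm face, same axes as block_center, the centre lies at +12.5 mm along z
- caddy: fixed medium-brown wooden caddy, 112 (x) x 117 (y) x 54 mm high; origin at the centre of its underside on the desk, z up. Six wells in two rows of three, centred at x = -26.5 or +26.5 mm and y = -37, 0 or +37 mm. Each is 47 mm (x) by 31 mm (y), with 6 mm walls: the block goes in on end, its 41 mm width along the caddy's x, its 25 mm thickness along y, 3 mm clear on each side
- caddy_rim (a point): centre of the caddy's top, at the height of the rim (54 mm). Each well is closed by a flat grey cap with a black pad, top 2 mm below the rim. A cap over a stub stops hard after about 1.5 mm; that of the empty well sinks 40 mm to its stop under less than 1 N, its spring too weak to lift the block. With the block home its lower end is 12 mm and its centre 50 mm above the desk; 34 mm stand above the rim
- rivet_jar_center (a point): centre of a clear round jar with a white lid, 68 mm across, 61 mm high, standing on the desk; leave it alone
- wax_tin_center (a point): centre of a round silver tin, 70 mm across, 36 mm high, on the desk; leave it alone
- black_spool_center (a point): middle of a spool of black thread standing upright, flanges 44 mm across, 52 mm high; leave it alone
Not all that is in view belongs to the job. What is shaped like the sand_block but red is not meant.

How it is judged:
On the way:
1. the block stands on its end on the desk, let go ((angle between block_center's own y axis and vertical below 0.1 rad or angle between block_center's own y axis and vertical above 3.04159 rad) and contact force between the fingers and sand_block below 0.05 N and height (world z) of block_center between 0.035 and 0.041 m and linear speed of sand_block below 0.02 m/s), for 0.2 s.
At the end, for the whole second after the job is handed in: the block stands on end in the empty well of the caddy, pressed down to the stop (centre 45 to 54 mm above the caddy's underside, within the caddy's outline, upright within 0.12 rad), let go and at rest; jar, tin and black spool within 30 mm of where they stood ((angle between block_center's own y axis and vertical below 0.12 rad or angle between block_center's own y axis and vertical above 3.02159 rad) and z of block_center in the frame of caddy between 0.045 and 0.054 m and x of block_center in the frame of caddy between -0.045 and 0.045 m and y of block_center in the frame of caddy between -0.055 and 0.055 m and contact force between the fingers and sand_block below 0.05 N and linear speed of sand_block below 0.02 m/s and not (distance of any of rivet_jar_center, wax_tin_center, black_spool_center from where it was at the start of the episode above 0.03 m)); the robot touches nothing.
It fails at once if the jar is pushed away more than 30 mm (distance of rivet_jar_center from where it was at the start of the episode above 0.03 m).
It fails at once if the tin is pushed away more than 30 mm (distance of wax_tin_center from where it was at the start of the episode above 0.03 m).
It fails at once if the black spool is pushed away more than 30 mm (distance of black_spool_center from where it was at the start of the episode above 0.03 m).
It also fails if it takes over 61 s, if anything falls off the work surface, if the arm or the gripper's body presses on something with over 40 N, if the wrist force passes 120 N, or if a joint passes its speed limit or range.

## Working session

There is one attempt and no reset: what is moved stays moved. The work goes in short steps, Python scripts to look and compute and a tool call to move; the robot and the scene stay as the last step left them, time stands still between calls to the robot, and variables do not carry over. Pictures are saved under pics/ and viewed, and the job is handed in when it is done.

Besides the shell and the picture viewer there is one more tool, called after "Call:" by a JSON object that holds its "api" and its "payload", one argument or row to a line. play_rows: Moves the arm, as the interface text tells. Its arguments: {"type":"object","properties":{"slide":{"type":"array","items":{"type":"array","items":{"type":"number"}}},"yaw":{"type":"array","items":{"type":"number"}},"grip":{"type":"array","items":{"type":"number"}}},"required":["slide","yaw","grip"]}

```bash
ls; mkdir -p pics
python3 - <<'E'
from plant import readout, cams, workorder, manip
import cv2
print(readout.state()); print([a for a in dir(manip) if a[0]!='_'])
for n in ["scene","top","wrist"]:
    f=cams.grab_frame(n); cv2.imwrite(f"pics/{n}0.png",f["image"][:,:,::-1])
    print(n,f["mtx"].tolist(),f["dist"],f.get("R"),f.get("t"),f.get("mount"))
E
```

```text
pics
{'time': 0.0, 'joint_pos': array([ 1.10601304e+00,  5.33277733e-02,  1.61429847e+00, -3.07420286e-06,
        1.47597944e+00, -1.18982825e-01]), 'joint_vel': array([ 0.00088635, -0.00142315,  0.00042274,  0.0004906 , -0.00098385,
       -0.0001721 ]), 'joint_efforts': array([-1.68948980e-03, -3.93681836e+01, -3.70169806e+01, -2.70224782e-04,
        7.05260580e-03, -9.00549821e-06]), 'tool_pos': array([0.21156439, 0.58746866, 0.24107835]), 'tool_rot': array([-0.69588153,  0.69724537, -0.12185429,  0.12144676]), 'contact_force': array([-0.0134986 , -0.46203694, -0.19878984]), 'ft_torque': array([ 0.01950797, -0.01292635, -0.04112631]), 'gripper_width': 0.999844335435649}
['IKError', 'finger_overhang']
scene [[587.1072715474206, 0.0, 314.44387206637646], [0.0, 587.1072715474206, 238.2043849686389], [0.0, 0.0, 1.0]] [-0.02324418  0.          0.          0.          0.        ] [[ 0.78697964 -0.61685262  0.01248543]
 [-0.40393898 -0.53043008 -0.74530345]
 [ 0.46636503  0.58149529 -0.66660849]] [-0.24285866  0.26248151  0.99198055] None
top [[596.0476834955937, 0.0, 321.11411711303424], [0.0, 596.0476834955937, 242.0659971092161], [0.0, 0.0, 1.0]] [-0.15459869  0.          0.          0.          0.        ] [[-0.00625339 -0.99979726  0.01913997]
 [-0.99210287  0.00380521 -0.1253691 ]
 [ 0.12527085 -0.0197728  -0.99192553]] [0.0929242  0.40581859 1.21020162] None
wrist [[416.9698304742257, 0.0, 312.3798865450863], [0.0, 416.9698304742257, 246.17035625694334], [0.0, 0.0, 1.0]] [-0.05053971  0.          0.          0.          0.        ] None None [[ 4.97996617e-04  9.56601107e-01  2.91400197e-01 -7.39404018e-02]
 [-5.75745864e-04 -2.91399910e-01  9.56601150e-01 -1.31900655e-01]
 [ 9.99999710e-01 -6.44156595e-04  4.05642961e-04 -4.92937139e-04]
 [ 0.00000000e+00  0.00000000e+00  0.00000000e+00  1.00000000e+00]]
```

View pics/scene0.png

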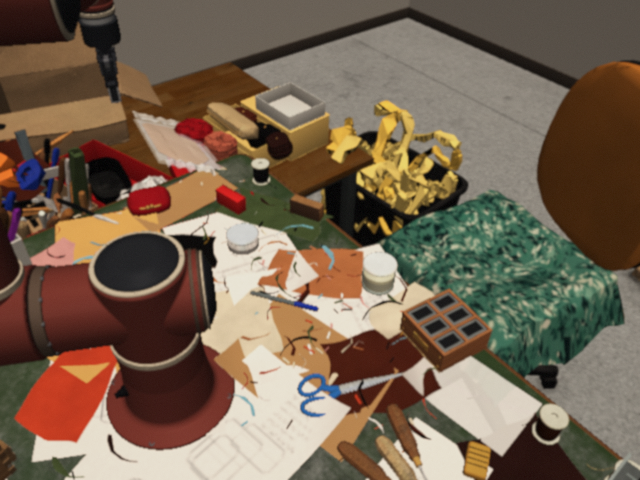

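View pics/top0.png

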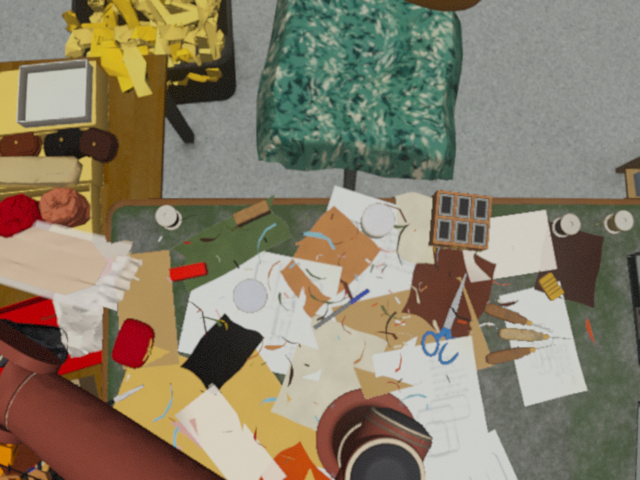

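View pics/wrist0.png

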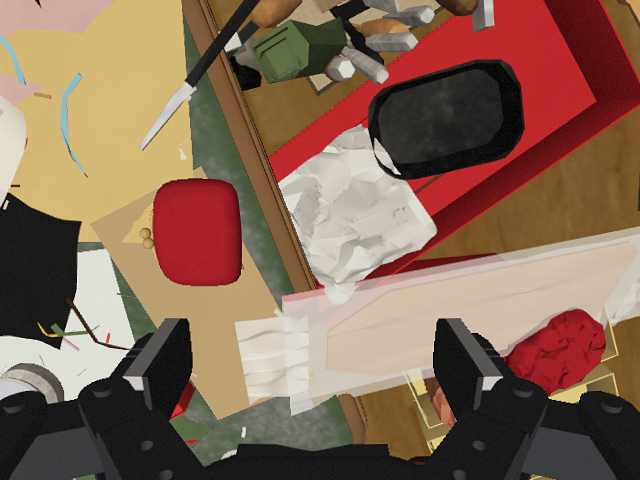

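Candidates for the block: the brown bar at top (252,212) / scene (306,207), and the red bar at top (188,270) / scene (231,197). The brown one fits, since red is excluded. I'll confirm this in a crop and measure.

```bash
cat > h.py <<'E'
import numpy as np, cv2
from plant import readout, cams, workorder, manip
from scipy.spatial.transform import Rotation as Rn
def rot(q): return Rn.from_quat([q[1],q[2],q[3],q[0]]).as_matrix()
def grab(name):
    s=readout.state(); f=cams.grab_frame(name)
    if name=="wrist":
        T=np.eye(4);T[:3,:3]=rot(s["tool_rot"]);T[:3,3]=s["tool_pos"]
        C=T@f["mount"]; f["R"]=C[:3,:3].T; f["t"]=-C[:3,:3].T@C[:3,3]
    return f
def cast(f,uv,z):
    p=cv2.undistortPoints(np.array(uv,float).reshape(-1,1,2),f["mtx"],f["dist"])[:,0]
    d=np.c_[p,np.ones(len(p))]@f["R"]; c=-f["R"].T@f["t"]
    return c+d*((z-c[2])/d[:,2])[:,None]
def proj(f,X):
    return cv2.projectPoints(np.array(X,float).reshape(-1,3),cv2.Rodrigues(f["R"])[0],f["t"],f["mtx"],f["dist"])[0][:,0]
E
python3 - <<'E'
from h import *
f=grab("top"); im=f["image"][:,:,::-1]
a=cv2.resize(im[185:300,130:300],None,fx=4.6,fy=4.6,interpolation=cv2.INTER_CUBIC)
b=cv2.resize(im[175:265,420:500],None,fx=6,fy=6,interpolation=cv2.INTER_CUBIC)
cv2.imwrite("pics/ca.png",a); cv2.imwrite("pics/cb.png",b)
s=grab("scene"); c=cv2.resize(s["image"][140:230,200:340,::-1],None,fx=5.5,fy=5.5,interpolation=cv2.INTER_CUBIC)
d=cv2.resize(s["image"][230:380,340:500,::-1],None,fx=4,fy=4,interpolation=cv2.INTER_CUBIC)
cv2.imwrite("pics/cc.png",c); cv2.imwrite("pics/cd.png",d)
E
```

```text
(no output)
```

View pics/ca.png

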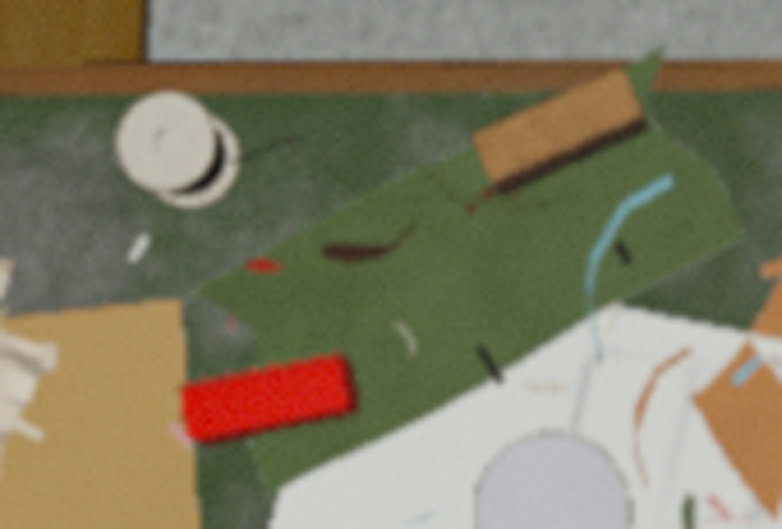

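View pics/cb.png

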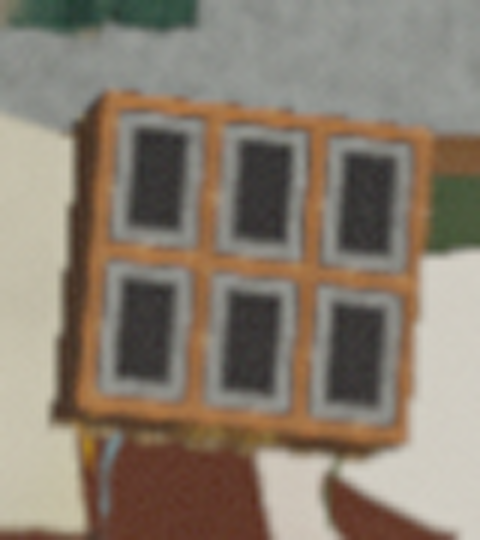

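View pics/cc.png

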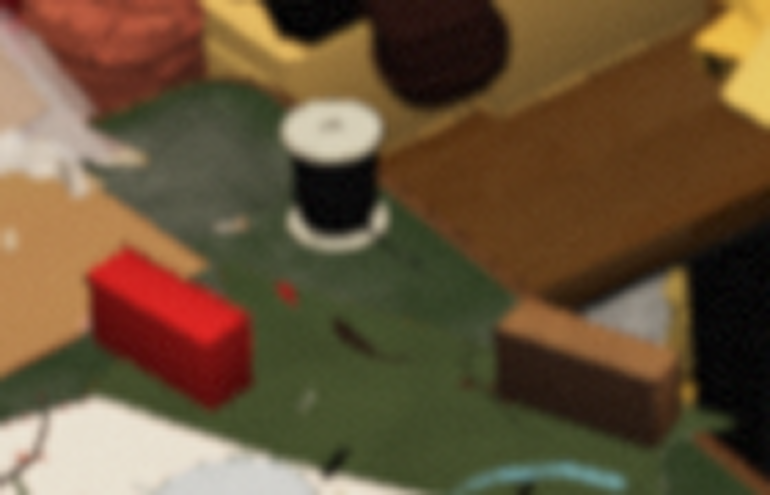

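View pics/cd.png

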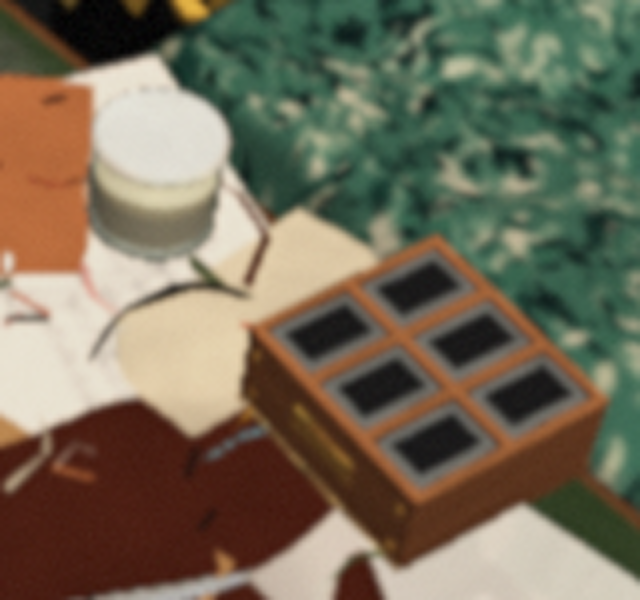

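The top crop shows the brown cork block with its top face at crop corners (475,137),(625,70),(645,118),(498,185). The red bar is the decoy. The black-thread spool is at left (168,216), and the caddy's rim corners are clear.

Run:
```python
from h import *
f=grab("top"); s=grab("scene")
def un(p,o,k): return (np.array(p,float)+.5)/k-.5+np.array(o)
np.set_printoptions(precision=4,suppress=True)
def rep(n,P,):
    print(n,P[:,:2].tolist() if 0 else P[:,:2]); c=P.mean(0)
    e1=(P[1]-P[0]+P[2]-P[3])/2; e2=(P[3]-P[0]+P[2]-P[1])/2
    print(" c",c,"len",np.linalg.norm(e1),np.linalg.norm(e2),"ang",np.degrees(np.arctan2(e1[1],e1[0])),np.degrees(np.arctan2(e2[1],e2[0])),"r",np.hypot(*c[:2]))
rep("block top",cast(f,un([(475,137),(625,70),(645,118),(498,185)],(130,185),4.6),.041))
rep("caddy top",cast(f,un([(105,92),(430,130),(405,440),(80,410)],(420,175),6),.054))
rep("caddy scene",cast(s,un([(250,327),(438,237),(605,402),(418,503)],(340,230),4),.054))
rep("block scene",cast(s,un([(497,335),(523,297),(680,350),(655,382)],(200,140),5.5),.041))
print("jar",cast(f,[(378,220)],.061),cast(s,un([(160,138)],(340,230),4),.061),"tin",cast(f,[(250,295)],.036),"spool",cast(f,un([(166,140)],(130,185),4.6),.052),cast(s,un([(332,132)],(200,140),5.5),.052))
print("red",cast(f,[(188,271)],.03))
S=readout.state(); print(rot(S["tool_rot"]))
```

```text
block top [[0.4623 0.2725]
 [0.4925 0.2055]
 [0.4706 0.1963]
 [0.4405 0.2619]]
 c [0.4665 0.234  0.041 ] len 0.07279282152788452 0.023968196157400264 ang -65.56144859708894 -155.704209903764 r 0.5219055147609201
caddy top [[ 0.5103 -0.149 ]
 [ 0.4974 -0.2636]
 [ 0.3891 -0.2497]
 [ 0.4    -0.1367]]
 c [ 0.4492 -0.1998  0.054 ] len 0.11440752532771772 0.11009460439281916 ang -95.9554848121805 173.17775792793077 r 0.49161491728527396
caddy scene [[ 0.4021 -0.1374]
 [ 0.5122 -0.1514]
 [ 0.496  -0.2646]
 [ 0.3895 -0.2514]]
 c [ 0.4499 -0.2012  0.054 ] len 0.10913785700074422 0.11455292533452145 ang -7.158655681054672 -97.20597099216575 r 0.4928751901936578
block scene [[0.4422 0.2607]
 [0.4659 0.2747]
 [0.4957 0.2076]
 [0.4747 0.1975]]
 c [0.4696 0.2351 0.041 ] len 0.025401771208823556 0.07218940884143682 ang 28.345989944773397 -64.38920444923744 r 0.5251868740248596
jar [[ 0.4463 -0.024   0.061 ]] [[ 0.4478 -0.0272  0.061 ]] tin [[0.297  0.2363 0.036 ]] spool [[0.4599 0.4097 0.052 ]] [[0.4615 0.4084 0.052 ]]
red [[0.3466 0.3654 0.03  ]]
[[ 0.9408 -0.0002  0.3389]
 [-0.3389 -0.0005  0.9408]
 [-0.     -1.     -0.0005]]
```

Call:
{"api": "play_rows", "payload": {
  "slide": [
    [3.39,0,-2.24],
    [3.39,0,-2.24],
    [3.39,0,-2.24],
    [3.39,0,-2.24],
    [3.39,0,-2.24],
    [3.39,0,-2.24],
    [3.39,0,-2.24],
    [3.39,0,-2.24],
    [3.39,0,-2.24],
    [3.39,0,-2.24],
    [0,2,0],
    [0,2,0]
  ],
  "yaw": [0,0,0,0,0,0,0,0,0,0,8,8],
  "grip": [-1,-1,-1,-1,-1,-1,-1,-1,-1,-1,-1,-1]
}}

```text
time: 1.55
tool_pos: [0.4562, 0.2613, 0.2028]
tool_rot: [0.672, -0.671, 0.22, -0.221]
contact_force: [-0.2, -0.0, -0.7]
gripper_width: 1.001
```

Call:
{"api": "play_rows", "payload": {
  "slide": [
    [0,2,0],
    [0,2,0],
    [0,0,0],
    [0,0,0],
    [0,0,0]
  ],
  "yaw": [8,8,8,5,0],
  "grip": [-1,-1,-1,-1,-1]
}}

```text
time: 2.05
tool_pos: [0.4548, 0.2623, 0.1621]
tool_rot: [-0.597, 0.597, -0.379, 0.379]
contact_force: [-0.6, 0.2, -0.2]
gripper_width: 0.999
```

Run:
```python
from h import *
s=readout.state(); print(s["tool_pos"],rot(s["tool_rot"]).round(3),s["joint_pos"].round(2),s["gripper_width"],s["contact_force"])
f=grab("wrist"); cv2.imwrite("pics/w1.png",f["image"][:,:,::-1])
u=np.array([.419,-.908]);c=np.array([.467,.2345]);n=np.array([.908,.419])
print(proj(f,[[*(c+a*.038*u+b*.0125*n),.041] for a in(-1,1) for b in (-1,1)]))
```

```text
[0.45478253 0.26227825 0.16214101] [[ 0.426 -0.     0.905]
 [-0.905 -0.     0.426]
 [ 0.    -1.    -0.   ]] [ 0.38 -0.12  1.92 -0.    1.34 -0.06] 0.9994613233765332 [-0.59124031  0.20248958 -0.20359973]
[[291.75106713 229.34719503]
 [331.63750619 229.60984202]
 [292.62749162 337.42098248]
 [329.31705174 337.63965839]]
```

View pics/w1.png

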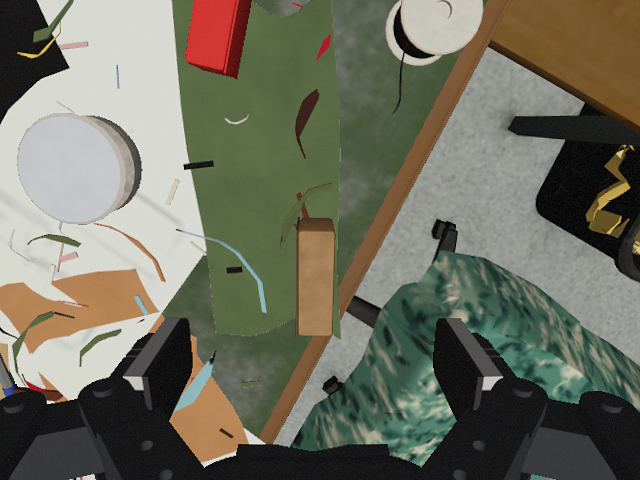

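The wrist view shows the cork block's top face at about (299,231),(335,231),(297,336),(332,336), standing about 4 px right of my prediction. I'll refine from this.

Run:
```python
from h import *
s=readout.state();f=grab("wrist")
P=cast(f,[(299,231),(335,231),(333,336),(297,336)],.041)
R=rot(s["tool_rot"]); print((P-s["tool_pos"])@R*1000); print(P.mean(0))
```

```text
[[ -6.62552295 121.35798411  -8.43453133]
 [ -6.60962028 121.36003816  14.1736969 ]
 [ 67.3026577  121.363157    13.97611461]
 [ 67.27386015 121.36092873 -10.54421437]]
[0.46992371 0.23588542 0.041     ]
```

Call:
{"api": "play_rows", "payload": {
  "slide": [
    [0.2,3,0.23],
    [0,3,0],
    [0,3,0],
    [0,2.5,0],
    [0,1.2,0],
    [0,0,0],
    [0,0,0],
    [0,0,0],
    [0,0,0],
    [0,0,0]
  ],
  "yaw": [0,0,0,0,0,0,0,0,0,0],
  "grip": [-1,-1,-1,-1,-0.5,0,0.2,0.3,0.3,0.3]
}}

```text
time: 3.15
tool_pos: [0.4585, 0.2618, 0.0364]
tool_rot: [0.598, -0.596, 0.378, -0.379]
contact_force: [-0.4, -0.8, 0.3]
gripper_width: 0.352
```

Call:
{"api": "play_rows", "payload": {
  "slide": [
    [0,0,0],
    [0,0,0],
    [0,0,0],
    [0,0,0]
  ],
  "yaw": [0,0,0,0],
  "grip": [0.36,0.36,0.4,0.4]
}}

```text
time: 3.55
tool_pos: [0.4577, 0.2615, 0.0354]
tool_rot: [-0.597, 0.597, -0.379, 0.379]
contact_force: [-1.4, -0.8, 1.2]
gripper_width: 0.302
```

Call:
{"api": "play_rows", "payload": {
  "slide": [
    [0,0,0],
    [0,0,0],
    [0,0,0]
  ],
  "yaw": [0,0,0],
  "grip": [0.42,0.42,0.42]
}}

```text
time: 3.85
tool_pos: [0.4578, 0.2615, 0.0355]
tool_rot: [-0.597, 0.597, -0.379, 0.379]
contact_force: [-2.0, -0.6, 3.3]
gripper_width: 0.295
```

Call:
{"api": "play_rows", "payload": {
  "slide": [
    [0,0,0],
    [0,0,0],
    [0,0,0]
  ],
  "yaw": [0,0,0],
  "grip": [0.44,0.44,0.44]
}}

```text
time: 4.15
tool_pos: [0.4578, 0.2615, 0.0355]
tool_rot: [-0.597, 0.597, -0.379, 0.379]
contact_force: [-2.8, -1.8, 5.7]
gripper_width: 0.287
```

Call:
{"api": "play_rows", "payload": {
  "slide": [
    [0,-1,0],
    [0,-1,0],
    [0,-1,0],
    [0,-1,0],
    [0,-1,0],
    [0,0,0],
    [0,0,0]
  ],
  "yaw": [0,0,0,0,0,0,0],
  "grip": [0.44,0.44,0.44,0.44,0.44,0.44,0.44]
}}

```text
time: 4.85
tool_pos: [0.458, 0.2616, 0.0857]
tool_rot: [0.597, -0.597, 0.379, -0.379]
contact_force: [-0.2, 0.5, -2.2]
gripper_width: 0.292
```

Run:
```python
from h import *
s=grab("scene"); cv2.imwrite("pics/s2.png",cv2.resize(s["image"][120:240,220:380,::-1],None,fx=5,fy=5,interpolation=cv2.INTER_CUBIC))
```

```text
(no output)
```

View pics/s2.png

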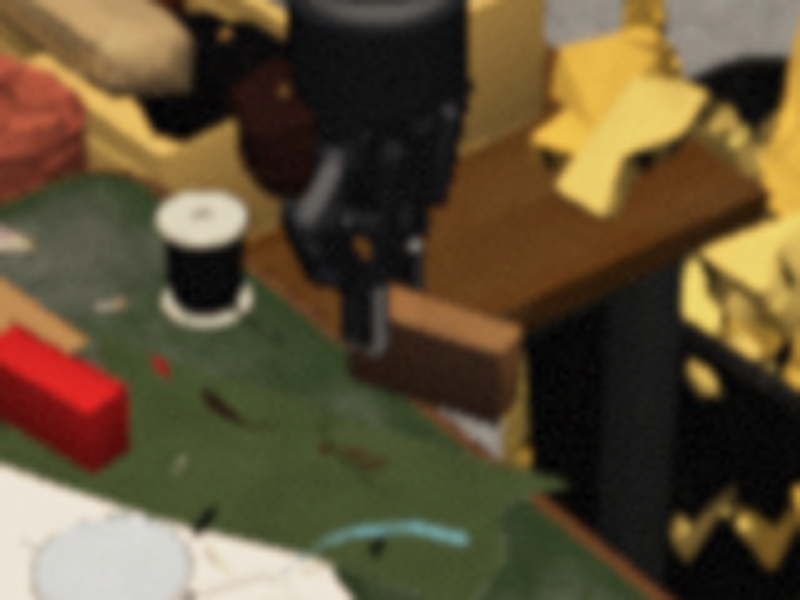

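Call:
{"api": "play_rows", "payload": {
  "slide": [
    [-1,0,-2.2],
    [-1,0,-2.2],
    [0,0,0],
    [0,0,0],
    [0,0,0],
    [0,0,0]
  ],
  "yaw": [0,0,0,0,0,0],
  "grip": [0.44,0.44,0.43,0.42,0.42,0.42]
}}

```text
time: 5.5
tool_pos: [0.4102, 0.2609, 0.0855]
tool_rot: [0.597, -0.597, 0.379, -0.379]
contact_force: [-0.2, 0.2, -0.5]
gripper_width: 0.292
```

```bash
cat > snap.py <<'E'
from h import *
import sys
n=sys.argv[1]; x0,x1,y0,y1,k=map(float,sys.argv[3:8])
s=grab(sys.argv[2]); cv2.imwrite(f"pics/{n}.png",cv2.resize(s["image"][int(y0):int(y1),int(x0):int(x1),::-1],None,fx=k,fy=k,interpolation=cv2.INTER_CUBIC))
E
python3 snap.py s3 scene 220 380 120 240 5
```

```text
(no output)
```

View pics/s3.png

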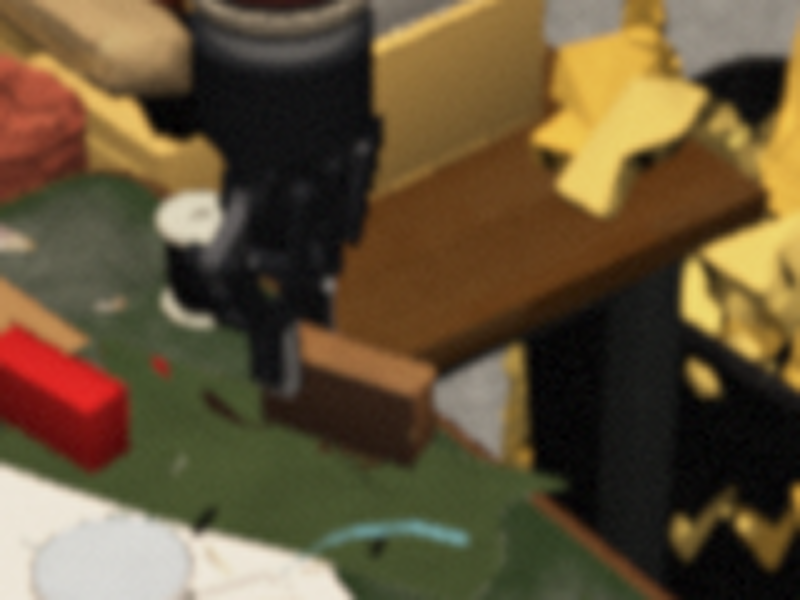

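Still horizontal and held. I'll loosen a bit further so it can swing down.

Call:
{"api": "play_rows", "payload": {
  "slide": [
    [0,0,0],
    [0,0,0]
  ],
  "yaw": [0,0],
  "grip": [0.416,0.416]
}}

```text
time: 5.75
tool_pos: [0.4097, 0.2608, 0.0853]
tool_rot: [-0.597, 0.597, -0.379, 0.379]
contact_force: [-0.6, -1.2, -1.2]
gripper_width: 0.291
```

```bash
python3 snap.py s4 scene 220 340 140 240 5
```

```text
(no output)
```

View pics/s4.png

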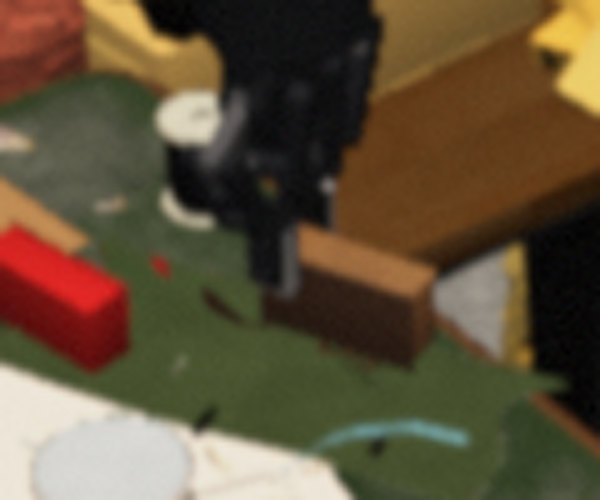

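Call:
{"api": "play_rows", "payload": {
  "slide": [
    [0,0,0],
    [0,0,0]
  ],
  "yaw": [0,0],
  "grip": [0.41,0.41]
}}

```text
time: 6.0
tool_pos: [0.4095, 0.2609, 0.0853]
tool_rot: [-0.597, 0.597, -0.379, 0.379]
contact_force: [-0.3, -0.4, -2.1]
gripper_width: 0.298
```

```bash
python3 snap.py s5 scene 220 340 140 240 5
```

```text
(no output)
```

View pics/s5.png

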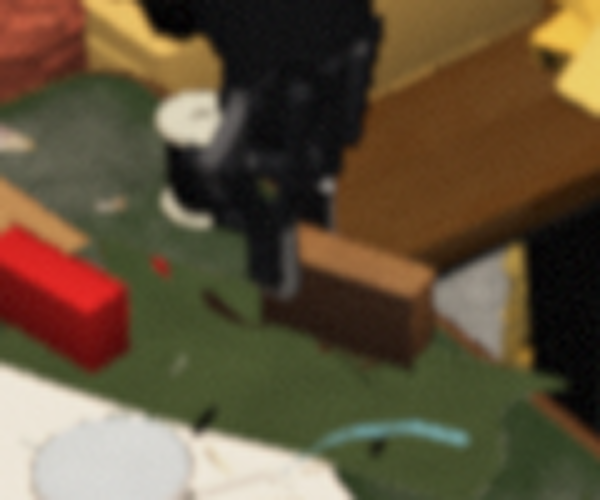

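Call:
{"api": "play_rows", "payload": {
  "slide": [
    [0,0,0]
  ],
  "yaw": [0],
  "grip": [0.405]
}}

```text
time: 6.15
tool_pos: [0.4094, 0.2609, 0.0853]
tool_rot: [0.597, -0.597, 0.379, -0.379]
contact_force: [-0.1, -0.0, -0.9]
gripper_width: 0.301
```

```bash
python3 snap.py s6 scene 220 340 140 240 5
```

```text
(no output)
```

View pics/s6.png

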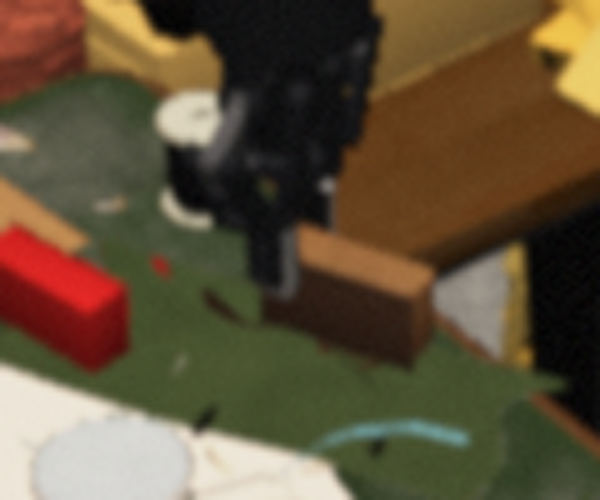

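Call:
{"api": "play_rows", "payload": {
  "slide": [
    [0,0,0],
    [0,0,0]
  ],
  "yaw": [0,0],
  "grip": [0.4,0.4]
}}

```text
time: 6.4
tool_pos: [0.4096, 0.261, 0.0855]
tool_rot: [0.597, -0.597, 0.379, -0.379]
contact_force: [-0.4, -0.6, -0.0]
gripper_width: 0.297
```

```bash
python3 snap.py s7 scene 220 340 140 240 5
```

```text
(no output)
```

View pics/s7.png

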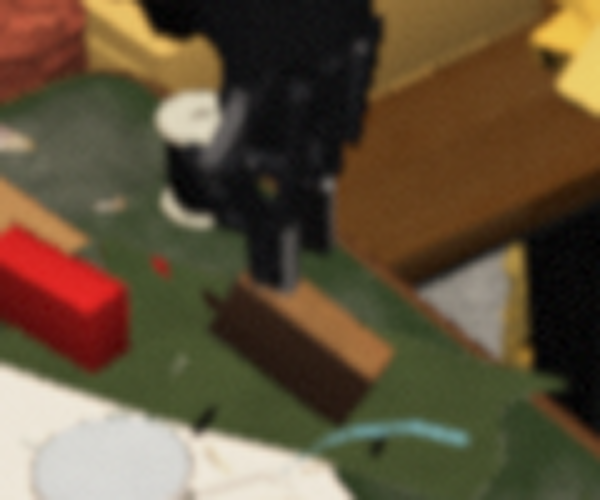

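It is swinging, B end down, and also slipping down. I'll clamp now to catch it.

Call:
{"api": "play_rows", "payload": {
  "slide": [
    [0,0,0]
  ],
  "yaw": [0],
  "grip": [0.5]
}}

```text
time: 6.55
tool_pos: [0.4096, 0.261, 0.0856]
tool_rot: [0.597, -0.597, 0.379, -0.379]
contact_force: [-0.3, -0.0, -0.4]
gripper_width: 0.249
```

```bash
python3 snap.py s8 scene 220 340 140 240 5
```

```text
(no output)
```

View pics/s8.png

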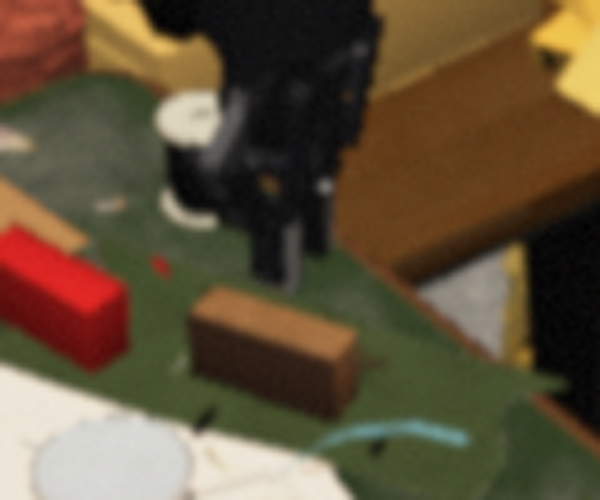

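It dropped back onto its long narrow side. The finding is that 0.405 holds and 0.400 lets it slip. The plan is to re-grasp near the end and raise that end in small steps with the other end resting on the desk, using a light grip so it pivots. I'll re-measure first.

Call:
{"api": "play_rows", "payload": {
  "slide": [
    [0,-3,0],
    [0,-3,0],
    [0,-2,0],
    [0,0,0]
  ],
  "yaw": [0,0,0,0],
  "grip": [0,-0.6,-0.6,-0.6]
}}

```text
time: 7.0
tool_pos: [0.4116, 0.2619, 0.1693]
tool_rot: [0.599, -0.595, 0.377, -0.38]
contact_force: [-0.1, 0.2, 0.6]
gripper_width: 0.801
```

```bash
python3 snap.py w9 wrist 0 640 0 480 1.2
```

```text
(no output)
```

View pics/w9.png

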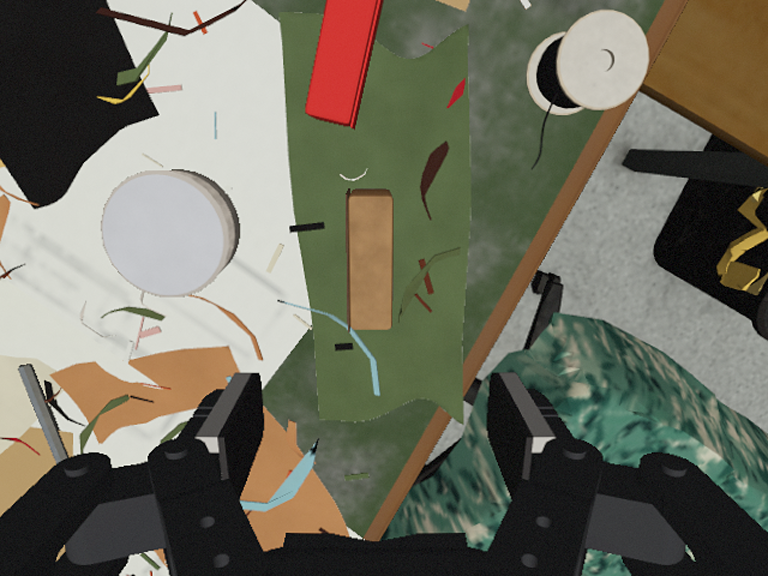

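The wrist view shows the block on its narrow side, top face at (348,196)-(392,330) in the enlarged picture, aligned with the tool.

Run:
```python
from h import *
s=readout.state();f=grab("wrist")
P=cast(f,np.array([(348,196),(392,196),(392,330),(349,330)])/1.2,.041)
R=rot(s["tool_rot"]); print(s["tool_pos"],(P-s["tool_pos"])@R*1000); print(P.mean(0))
```

```text
[0.41049851 0.26135209 0.16697973] [[-48.15650433 125.92369367 -13.6731612 ]
 [-48.13071484 126.00895328   8.72112289]
 [ 24.66755877 126.01891419   9.39557174]
 [ 24.61534121 125.92880657 -14.27142344]]
[0.40371367 0.27113285 0.041     ]
```

Call:
{"api": "play_rows", "payload": {
  "slide": [
    [-2.1,2.5,-0.25],
    [-2.1,2.5,0],
    [0,3,0],
    [0,3,0],
    [0,2.1,0],
    [0,0,0],
    [0,0,0],
    [0,0,0],
    [0,0,0],
    [0,0,0]
  ],
  "yaw": [0,0,0,0,0,0,0,0,0,0],
  "grip": [-0.2,-0.2,-0.2,-0.2,-0.2,0,0.3,0.43,0.43,0.43]
}}

```text
time: 8.1
tool_pos: [0.3899, 0.2981, 0.0353]
tool_rot: [0.598, -0.596, 0.379, -0.379]
contact_force: [-0.4, 0.4, -0.6]
gripper_width: 0.296
```

Call:
{"api": "play_rows", "payload": {
  "slide": [
    [0,0,0],
    [0,-0.5,0],
    [0,-0.5,0],
    [0,0,0],
    [0,0,0]
  ],
  "yaw": [0,0,0,0,0],
  "grip": [0.43,0.43,0.43,0.407,0.405]
}}

```text
time: 8.6
tool_pos: [0.3896, 0.298, 0.0447]
tool_rot: [0.597, -0.597, 0.379, -0.379]
contact_force: [0.7, 0.4, -1.2]
gripper_width: 0.298
```

```bash
python3 snap.py s10 scene 200 320 140 240 5
```

```text
(no output)
```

View pics/s10.png

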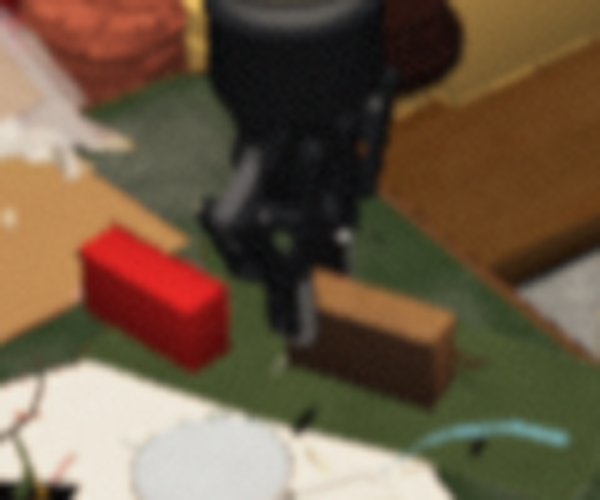

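Call:
{"api": "play_rows", "payload": {
  "slide": [
    [0,0,0],
    [0,0,0]
  ],
  "yaw": [0,0],
  "grip": [0.404,0.403]
}}

```text
time: 8.85
tool_pos: [0.3891, 0.2977, 0.0441]
tool_rot: [-0.597, 0.597, -0.379, 0.379]
contact_force: [-0.7, 0.2, -0.4]
gripper_width: 0.298
```

```bash
python3 snap.py s11 scene 200 320 140 240 5
```

```text
(no output)
```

View pics/s11.png

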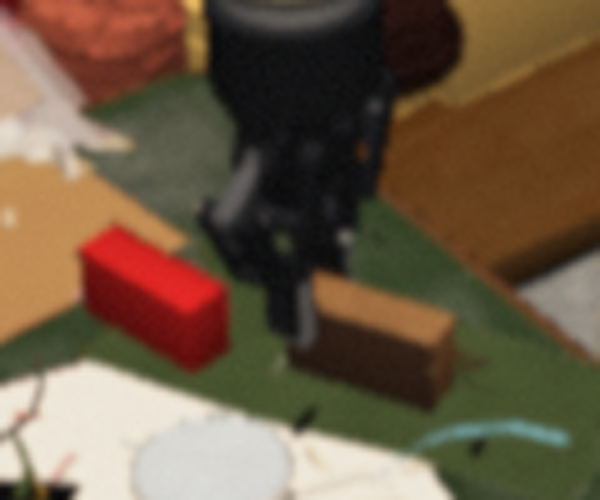

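Call:
{"api": "play_rows", "payload": {
  "slide": [
    [0,0,0],
    [0,0,0]
  ],
  "yaw": [0,0],
  "grip": [0.402,0.401]
}}

```text
time: 9.1
tool_pos: [0.3893, 0.2978, 0.0442]
tool_rot: [-0.597, 0.597, -0.379, 0.379]
contact_force: [0.1, 0.9, -1.5]
gripper_width: 0.301
```

```bash
python3 snap.py s12 scene 200 320 140 240 5
```

```text
(no output)
```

View pics/s12.png

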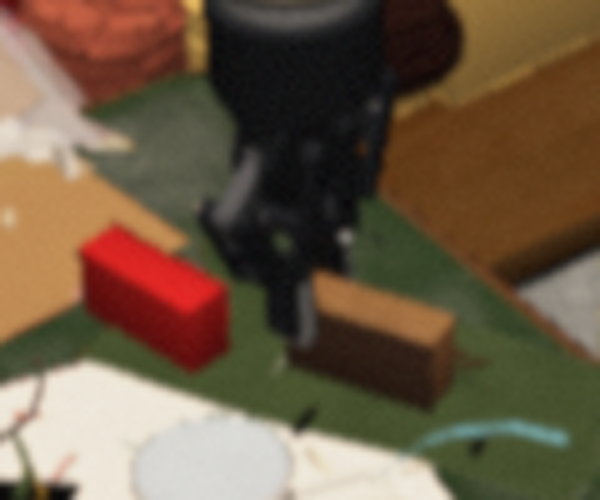

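Call:
{"api": "play_rows", "payload": {
  "slide": [
    [0,0,0],
    [0,0,0]
  ],
  "yaw": [0,0],
  "grip": [0.4,0.399]
}}

```text
time: 9.35
tool_pos: [0.3894, 0.2979, 0.0444]
tool_rot: [0.597, -0.597, 0.379, -0.379]
contact_force: [-0.4, -0.8, -0.8]
gripper_width: 0.302
```

```bash
python3 snap.py s13 scene 200 320 140 240 5
```

```text
(no output)
```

View pics/s13.png

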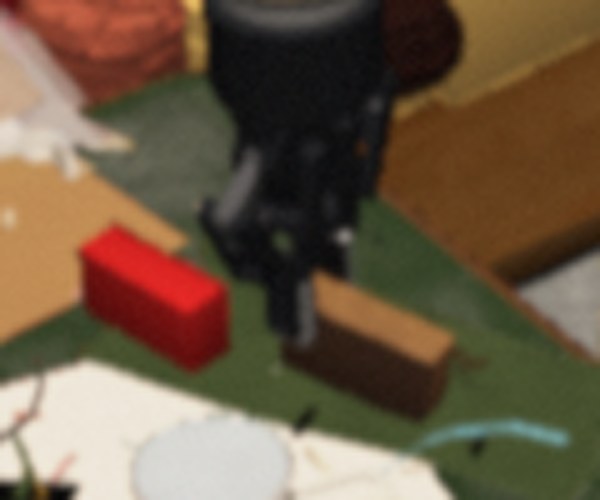

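The B end swung down while A stays held. I'll keep this light grip and raise A along the arc.

Call:
{"api": "play_rows", "payload": {
  "slide": [
    [0.2,-0.3,0],
    [0.2,-0.3,0],
    [0.2,-0.3,0],
    [0.2,-0.3,0]
  ],
  "yaw": [0,0,0,0],
  "grip": [0.4,0.4,0.4,0.4]
}}

```text
time: 9.8
tool_pos: [0.3931, 0.2905, 0.0569]
tool_rot: [0.597, -0.597, 0.379, -0.379]
contact_force: [0.0, 0.5, -0.3]
gripper_width: 0.301
```

```bash
python3 snap.py s14 scene 200 320 140 240 5
```

```text
(no output)
```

View pics/s14.png

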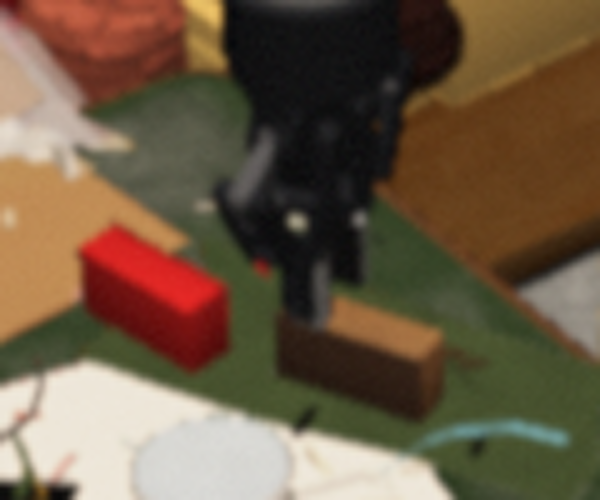

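The light grip slipped off, because 0.40 is too loose to carry it along. New plan: lift about 1 cm with a firm grip, loosen until B sags to the desk, re-clamp, and repeat. I'll re-measure first.

Call:
{"api": "play_rows", "payload": {
  "slide": [
    [0,-3,0],
    [0,-4,0],
    [-2,-3,0],
    [0,0,0],
    [0,0,0]
  ],
  "yaw": [0,0,0,0,0],
  "grip": [0,-0.2,-0.2,-0.2,-0.2]
}}

```text
time: 10.35
tool_pos: [0.3846, 0.309, 0.1572]
tool_rot: [0.598, -0.597, 0.378, -0.379]
contact_force: [0.3, -0.0, -0.6]
gripper_width: 0.597
```

```bash
cat > meas.py <<'E'
from h import *
import sys
s=readout.state();f=grab("wrist"); im=f["image"]
hsv=cv2.cvtColor(im,cv2.COLOR_RGB2HSV)
m=cv2.inRange(hsv,(8,70,100),(18,200,230))
m[:110]=0; m[330:]=0; m[:,:200]=0; m[:,420:]=0
m=cv2.morphologyEx(m,cv2.MORPH_OPEN,np.ones((5,5)))
c=max(cv2.findContours(m,0,2)[0],key=cv2.contourArea)
r=cv2.boxPoints(cv2.minAreaRect(c)); print(r.tolist())
P=cast(f,r,.041); R=rot(s["tool_rot"]); print(s["tool_pos"],((P-s["tool_pos"])@R*1000).round(1),"mean",((P.mean(0)-s["tool_pos"])@R*1000).round(1))
o=im[:,:,::-1].copy(); cv2.drawContours(o,[r.astype(int)],0,(255,0,0),1); cv2.imwrite("pics/%s.png"%sys.argv[1],o)
E
python3 meas.py w15
```

```text
[[294.0, 243.0], [330.0, 243.0], [330.0, 329.0], [294.0, 329.0]]
[0.384583   0.30902519 0.15722633] [[ -0.3 116.2 -11.4]
 [ -0.3 116.2  10.9]
 [ 59.2 116.3  11.6]
 [ 59.2 116.2 -12.3]] mean [ 29.5 116.2  -0.3]
```

View pics/w15.png

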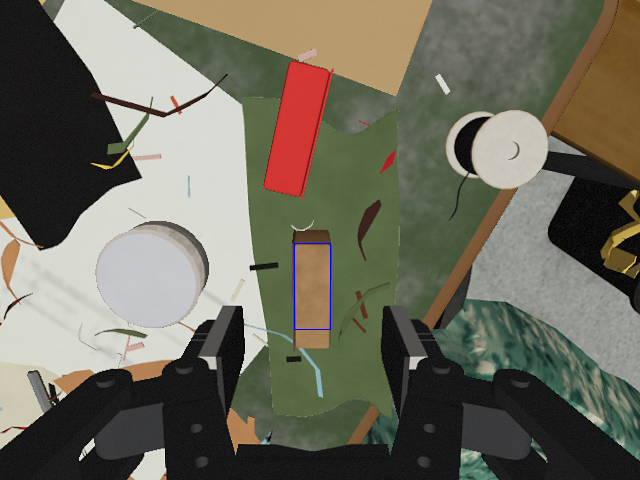

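A's top edge is at row 243, so A is at tool x ≈ -1 mm (the mask cut off the far end; the true end is at about row 348). I'll re-grasp 8 mm in from A.

Call:
{"api": "play_rows", "payload": {
  "slide": [
    [0.7,3,0],
    [0,4,0],
    [0,3,0],
    [0,2.1,0],
    [0,0,0],
    [0,0,0],
    [0,0,0],
    [0,0,0],
    [0.1,-0.6,0],
    [0.1,-0.6,0],
    [0.1,-0.6,0],
    [0,0,0]
  ],
  "yaw": [0,0,0,0,0,0,0,0,0,0,0,0],
  "grip": [-0.2,-0.2,-0.2,-0.2,0,0.3,0.44,0.44,0.44,0.44,0.44,0.42]
}}

```text
time: 11.6
tool_pos: [0.3895, 0.3001, 0.055]
tool_rot: [0.598, -0.596, 0.378, -0.38]
contact_force: [0.9, 0.2, -0.7]
gripper_width: 0.293
```

Call:
{"api": "play_rows", "payload": {
  "slide": [
    [0,0,0],
    [0,0,0],
    [0,0,0],
    [0,0,0]
  ],
  "yaw": [0,0,0,0],
  "grip": [0.402,0.4,0.399,0.399]
}}

```text
time: 12.0
tool_pos: [0.3884, 0.2996, 0.0532]
tool_rot: [-0.597, 0.597, -0.379, 0.379]
contact_force: [-0.0, 0.1, 0.2]
gripper_width: 0.302
```

```bash
python3 snap.py s16 scene 200 320 140 240 5
```

```text
(no output)
```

View pics/s16.png

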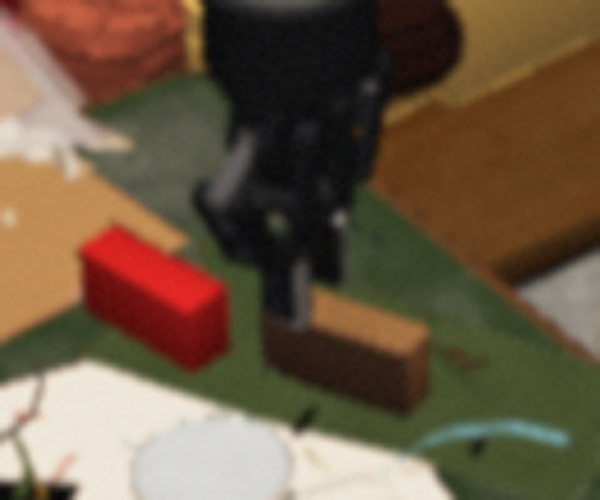

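The grip window is too narrow for gravity alone. Instead I'll hold the block by its other end with a moderate grip and pivot it against the fixed caddy's outer rim on the -y side, which is clear of the jar. The free end pushes on the rim edge while the gripper follows an arc around it. Re-measuring first.

Call:
{"api": "play_rows", "payload": {
  "slide": [
    [0,-3,0],
    [0,-4,0],
    [0,-3,0],
    [0,0,0],
    [0,0,0]
  ],
  "yaw": [0,0,0,0,0],
  "grip": [0,-0.2,-0.2,-0.2,-0.2]
}}

```text
time: 12.55
tool_pos: [0.3888, 0.2999, 0.154]
tool_rot: [0.598, -0.596, 0.379, -0.379]
contact_force: [-0.3, -0.3, -0.4]
gripper_width: 0.601
```

```bash
sed -i 's/m\[330:\]=0/m[365:]=0/' meas.py; python3 meas.py w17
```

```text
[[294.0, 218.0], [331.0, 218.0], [331.0, 327.0], [294.0, 327.0]]
[0.38884876 0.29987048 0.15399592] [[-16.9 113.  -11.1]
 [-16.9 113.   11.2]
 [ 56.  113.   12.1]
 [ 56.  113.  -12.1]] mean [ 19.5 113.    0. ]
```

View pics/w17.png

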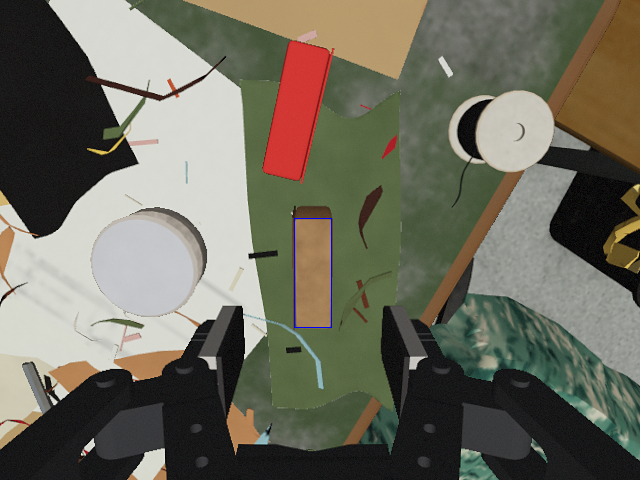

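Call:
{"api": "play_rows", "payload": {
  "slide": [
    [2.45,3,0],
    [2.5,3,0],
    [0,4,0],
    [0,2,0],
    [0,0,0],
    [0,0,0],
    [0,0,0],
    [0,0,0],
    [0,-1,0],
    [0,-3,0],
    [0,-4,0],
    [0,0,0]
  ],
  "yaw": [0,0,0,0,0,0,0,0,0,0,0,0],
  "grip": [-0.2,-0.2,-0.2,-0.2,0,0.3,0.5,0.5,0.5,0.5,0.5,0.5]
}}

```text
time: 13.8
tool_pos: [0.4138, 0.2568, 0.1211]
tool_rot: [0.601, -0.593, 0.376, -0.382]
contact_force: [0.7, 0.0, -0.2]
gripper_width: 0.284
```

```bash
python3 snap.py s18 scene 200 360 120 240 5
python3 - <<'E'
from h import *
s=readout.state();R=rot(s["tool_rot"]);print(s["tool_pos"],R.round(3),s["contact_force"])
a=np.radians(-6.8); cx=np.array([np.cos(a),np.sin(a)]);cy=np.array([-np.sin(a),np.cos(a)])
c=np.array([.4495,-.2005]); rim=c-.0585*cy
st=rim-cy*.085-cx*0.0; print(rim,st)
d=np.array([*st,.12])-s["tool_pos"]; print(d@R*100)
E
```

```text
[0.41231138 0.25613697 0.11831836] [[ 0.426  0.009  0.905]
 [-0.905  0.004  0.426]
 [ 0.    -1.     0.009]] [ 0.19852724  0.72665508 -1.79692949]
[ 0.44257337 -0.25858848] [ 0.43250903 -0.34299055]
[ 55.07021658  -0.36701674 -23.68083931]
```

View pics/s18.png

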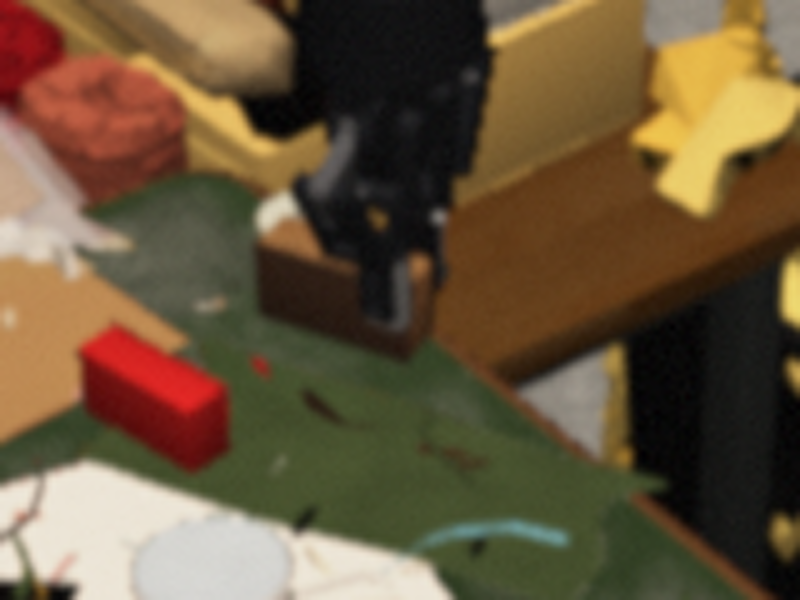

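Call:
{"api": "play_rows", "payload": {
  "slide": [
    [0,-2,0],
    [3.93,0,-1.69],
    [3.93,0,-1.69],
    [3.93,0,-1.69],
    [3.93,0,-1.69],
    [3.93,0,-1.69],
    [3.93,0,-1.69],
    [3.93,0,-1.69],
    [3.93,0,-1.69],
    [3.93,0,-1.69],
    [3.93,0,-1.69],
    [3.93,0,-1.69]
  ],
  "yaw": [0,0,0,0,0,0,0,0,0,0,0,0],
  "grip": [0.5,0.5,0.5,0.5,0.5,0.5,0.5,0.5,0.5,0.5,0.5,0.5]
}}

```text
time: 15.05
tool_pos: [0.4245, -0.2169, 0.1327]
tool_rot: [0.597, -0.597, 0.379, -0.379]
contact_force: [0.7, -0.8, -1.4]
gripper_width: 0.286
```

Call:
{"api": "play_rows", "payload": {
  "slide": [
    [3.93,0,-1.69],
    [3.93,0,-1.69],
    [3.93,0,-1.69],
    [0,0,0],
    [0,0,0],
    [0,0,0],
    [0,0,0],
    [0,0,0],
    [0,0,0]
  ],
  "yaw": [0,0,0,8,8,8,8,0,0],
  "grip": [0.5,0.5,0.5,0.5,0.5,0.5,0.5,0.5,0.5]
}}

```text
time: 15.95
tool_pos: [0.4293, -0.3434, 0.1327]
tool_rot: [0.47, -0.47, 0.529, -0.528]
contact_force: [0.6, -0.6, -0.6]
gripper_width: 0.282
```

```bash
python3 snap.py t19 top 380 600 150 320 3.5; python3 snap.py w19 wrist 0 640 0 480 1;python3 - <<'E'
from h import *
s=readout.state();R=rot(s["tool_rot"]);print(s["tool_pos"],R.round(3),s["contact_force"])
f=grab("wrist")
print(cast(f,[(0,0)],.054))
E
```

```text
[ 0.42941894 -0.34347661  0.13301714] [[-0.117 -0.     0.993]
 [-0.993  0.    -0.117]
 [-0.    -1.    -0.   ]] [-0.29575897  0.58446689 -0.82326466]
[[ 0.29943433 -0.19707891  0.054     ]]
```

View pics/t19.png

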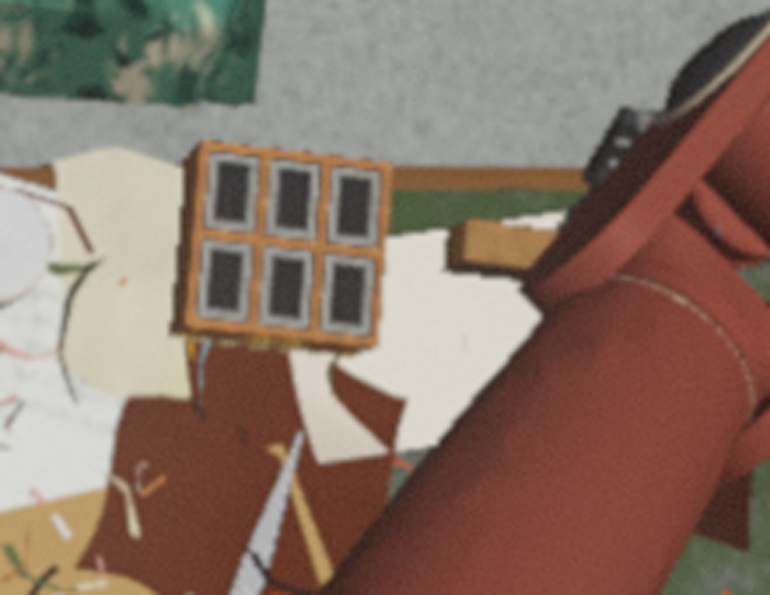

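View pics/w19.png

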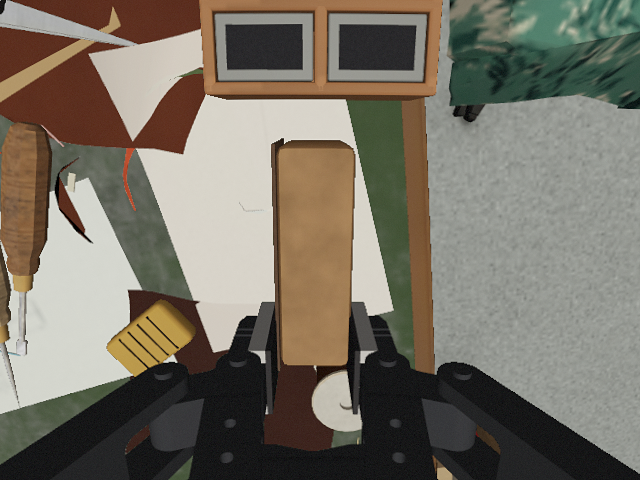

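Run:
```python
from h import *
s=readout.state();R=rot(s["tool_rot"]);f=grab("wrist");
for uv,z in [((204,93),.054),((437,97),.054),((215,12),.052),((428,13),.052),((340,400),.052)]:
    P=cast(f,[uv],z)[0]; print(uv,P,((P-s["tool_pos"])@R*1000).round(1))
zt=s["tool_pos"][2]
for uv in [(281,150),(353,150),(348,363),(281,363)]:
    P=cast(f,[uv],zt-.034+.041)[0]; print(uv,((P-s["tool_pos"])@R*1000).round(1))
g=grab("top"); print(cast(g,[(565,222)],.052))
```

```text
(204, 93) [ 0.38810961 -0.2515843   0.054     ] [-86.5  79.2 -51.8]
(437, 97) [ 0.49926529 -0.26650307  0.054     ] [-84.7  79.1  60.3]
(215, 12) [ 0.39918376 -0.21662342  0.052     ] [-122.5   81.2  -44.9]
(428, 13) [ 0.49736588 -0.22854045  0.052     ] [-122.2   81.1   54. ]
(340, 400) [ 0.43587886 -0.43339288  0.052     ] [88.5 81.1 16.9]
(281, 150) [-65.2  -7.   -9. ]
(353, 150) [-65.2  -7.   12.1]
(348, 363) [ 6.3 -7.  12.4]
(281, 363) [  6.3  -7.  -10.7]
[[ 0.44351454 -0.42334856  0.052     ]]
```

The rim's near edge is 85.6 mm ahead in the -x tool direction, and the free end is about 67 mm ahead. Descending and touching.

Call:
{"api": "play_rows", "payload": {
  "slide": [
    [0,-0.0,0.3],
    [0,2,0],
    [0,2,0],
    [0,1.5,0],
    [-0.8,0,0],
    [-0.8,0,0],
    [-0.3,0,0],
    [0,0,0]
  ],
  "yaw": [0,0,0,0,0,0,0,0],
  "grip": [0.5,0.5,0.5,0.5,0.5,0.5,0.5,0.43]
}}

```text
time: 17.0
tool_pos: [0.4355, -0.3254, 0.0796]
tool_rot: [-0.47, 0.47, -0.528, 0.53]
contact_force: [1.5, -0.7, -1.6]
gripper_width: 0.287
```

Call:
{"api": "play_rows", "payload": {
  "slide": [
    [-0.3,-0.57,0],
    [-0.25,-0.57,0],
    [-0.34,-0.52,0],
    [-0.34,-0.51,0],
    [0,0,0]
  ],
  "yaw": [0,0,0,0,0],
  "grip": [0.42,0.42,0.42,0.42,0.42]
}}

```text
time: 17.5
tool_pos: [0.4368, -0.3132, 0.1015]
tool_rot: [-0.47, 0.469, -0.528, 0.529]
contact_force: [-1.5, -3.8, 1.4]
gripper_width: 0.286
```

```bash
python3 snap.py s20 scene 400 560 270 390 5;  python3 snap.py w20 wrist 0 640 0 480 1
```

```text
(no output)
```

View pics/s20.png

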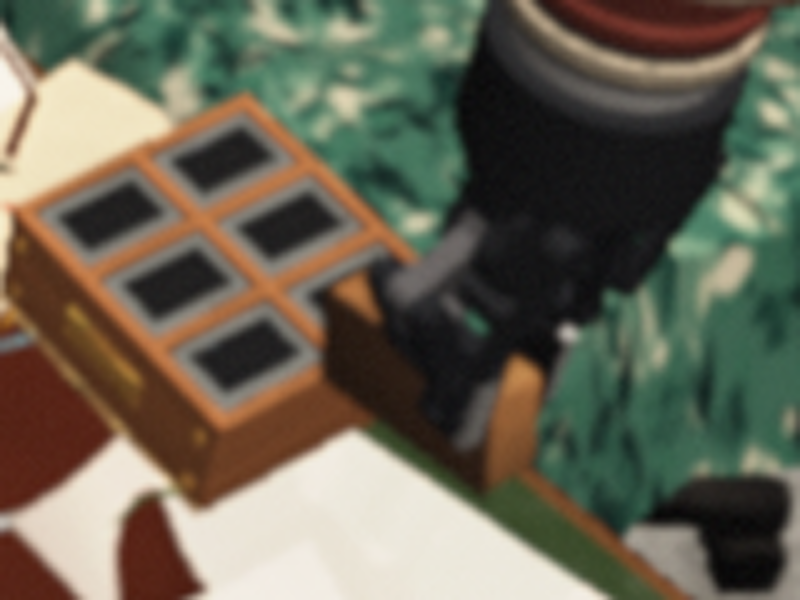

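View pics/w20.png

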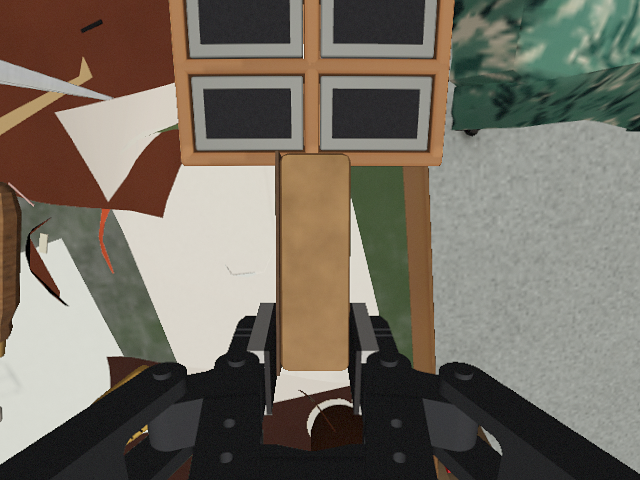

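The block is pivoting: the gripped end now stands clearly higher than the free end, with only about 4 N of force. Continuing the arc.

Call:
{"api": "play_rows", "payload": {
  "slide": [
    [-0.42,-0.45,0],
    [-0.42,-0.45,0],
    [-0.49,-0.37,0],
    [-0.49,-0.36,0],
    [-0.55,-0.28,0],
    [-0.55,-0.28,0],
    [0,0,0]
  ],
  "yaw": [0,0,0,0,0,0,0],
  "grip": [0.42,0.42,0.42,0.42,0.42,0.42,0.42]
}}

```text
time: 18.3
tool_pos: [0.44, -0.2832, 0.1222]
tool_rot: [-0.47, 0.469, -0.529, 0.529]
contact_force: [0.1, -0.6, -1.0]
gripper_width: 0.289
```

```bash
python3 snap.py s21 scene 400 560 270 390 5;  python3 snap.py w21 wrist 0 640 0 480 1
```

```text
(no output)
```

View pics/s21.png

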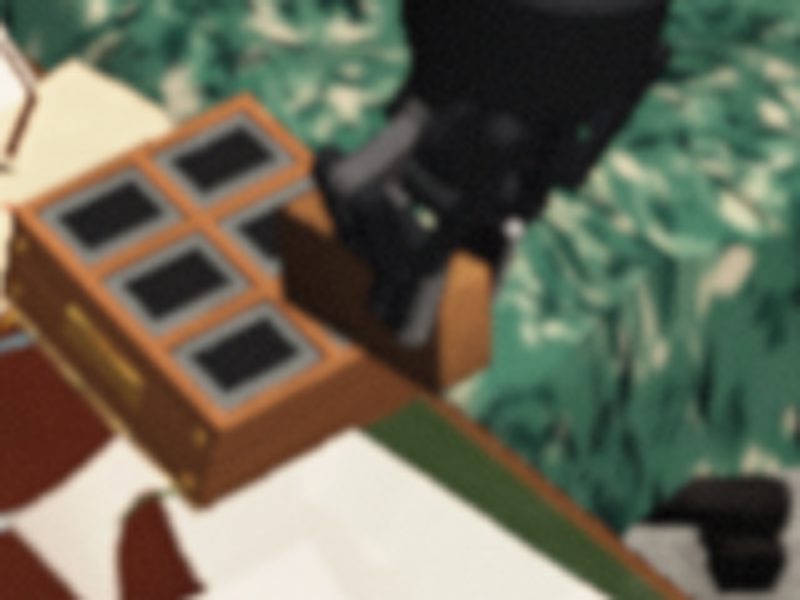

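View pics/w21.png

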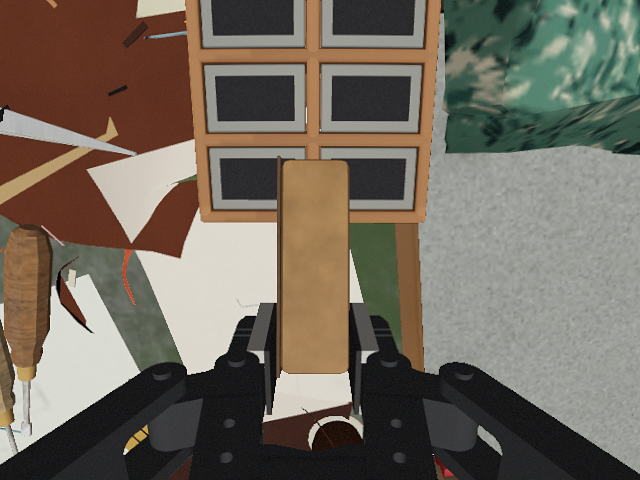

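The free end slid over the rim with only about 11° of rotation, because I raised too fast for the grip torque. I'll back off and repeat with a lighter grip: push inward low on the end face first, then raise.

Call:
{"api": "play_rows", "payload": {
  "slide": [
    [2,0,0],
    [2.1,0,0],
    [0,1.4,0],
    [0,1.4,0],
    [0,0,0],
    [-0.3,0,0],
    [-0.2,0,0],
    [-0.2,0,0],
    [-0.2,0,0],
    [0,0,0]
  ],
  "yaw": [0,0,0,0,0,0,0,0,0,0],
  "grip": [0.45,0.45,0.45,0.45,0.42,0.408,0.408,0.408,0.408,0.408]
}}

```text
time: 19.4
tool_pos: [0.4362, -0.3155, 0.0943]
tool_rot: [-0.47, 0.47, -0.528, 0.529]
contact_force: [-1.0, 0.7, -1.1]
gripper_width: 0.295
```

```bash
python3 snap.py s22 scene 400 560 270 390 5;  python3 snap.py w22 wrist 0 640 0 480 1
```

```text
(no output)
```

View pics/s22.png

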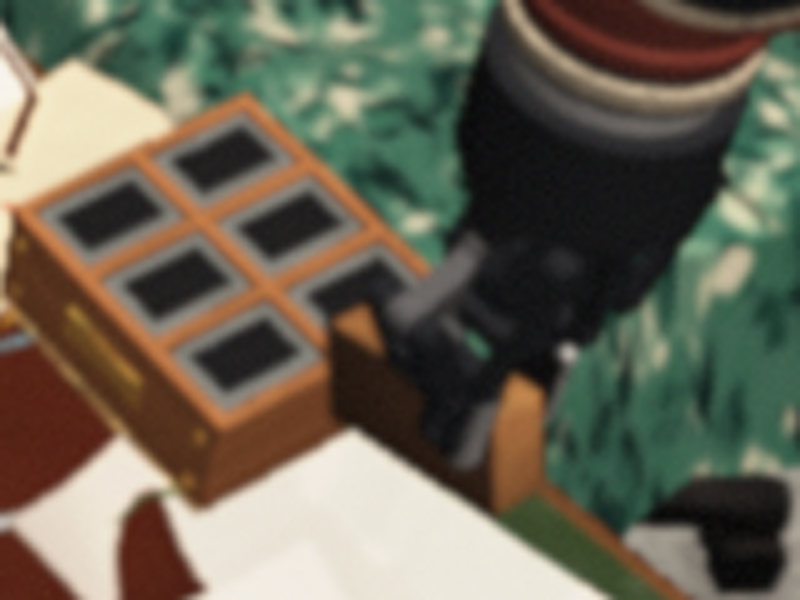

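View pics/w22.png

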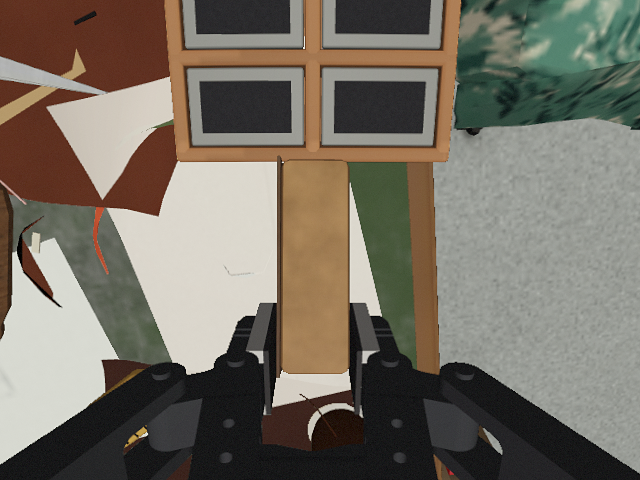

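Call:
{"api": "play_rows", "payload": {
  "slide": [
    [-0.2,0,0],
    [-0.2,0,0],
    [-0.2,0,0],
    [0,0,0]
  ],
  "yaw": [0,0,0,0],
  "grip": [0.408,0.408,0.408,0.408]
}}

```text
time: 19.9
tool_pos: [0.4367, -0.3108, 0.0946]
tool_rot: [-0.469, 0.47, -0.528, 0.53]
contact_force: [-0.9, -4.0, -0.7]
gripper_width: 0.295
```

```bash
python3 snap.py s23 scene 400 560 270 390 5;  python3 snap.py w23 wrist 0 640 0 480 1
```

```text
(no output)
```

View pics/s23.png

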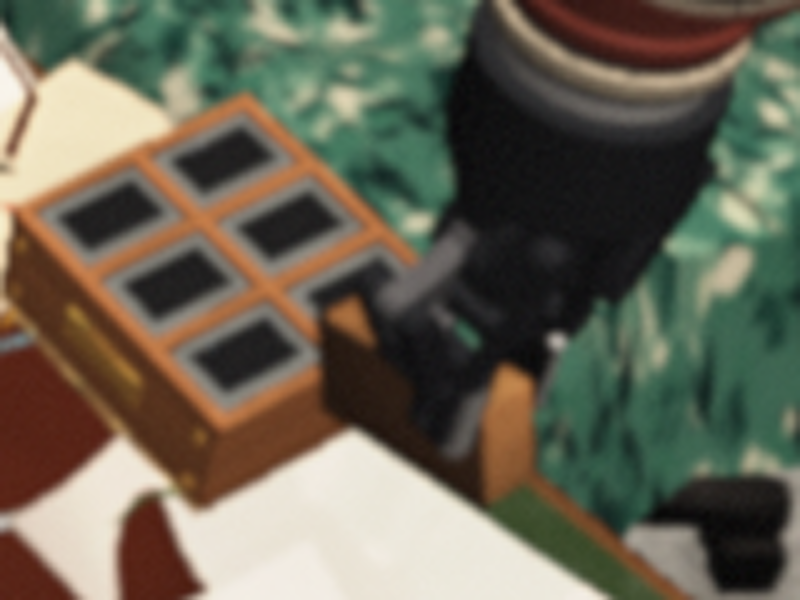

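View pics/w23.png

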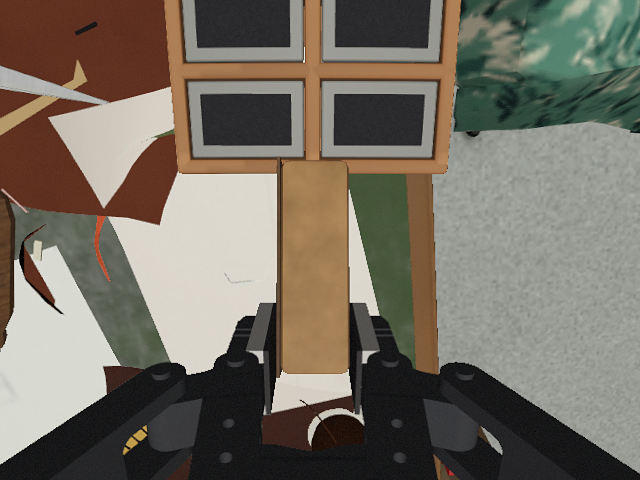

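```bash
cat > pnp.py <<'E'
from h import *
import sys
def ang(px):
    s=readout.state();f=grab("wrist"); 
    obj=np.array([[-76,-12.5,0],[-76,12.5,0],[0,12.5,0],[0,-12.5,0]],float)
    ok,r,t=cv2.solvePnP(obj,np.array(px,float),f["mtx"],f["dist"],flags=cv2.SOLVEPNP_IPPE)
    Rc=cv2.Rodrigues(r)[0]; M=f["mount"] if "mount" in f else None
    X=(M[:3,:3]@(Rc@obj.T+t)).T+M[:3,3]*1000
    print(X.round(1).tolist()); a=(X[0]+X[1]-X[2]-X[3])/2; print("tilt",np.degrees(np.arctan2(a[1],-a[0])).round(1))
for p in sys.argv[1:]:
    ang(eval(p))
E
python3 pnp.py "[(283,161),(349,161),(349,373),(282,373)]" "[(281,147),(354,147),(348,363),(281,363)]"
```

```text
[[-60.6, 17.7, -10.2], [-58.2, 24.5, 13.7], [13.6, -0.4, 13.5], [11.2, -7.2, -10.4]]
tilt 19.1
[[-65.4, 14.0, -10.2], [-63.9, 18.2, 14.4], [9.7, -0.7, 13.4], [8.2, -4.9, -11.2]]
tilt 14.4
```

```bash
cat > side.py <<'E'
from h import *
import sys
def side(px,off=(400,270),k=5,zt=-.0125,pose=None):
    f=grab("scene"); s=readout.state(); p,R=(s["tool_pos"],rot(s["tool_rot"])) 
    if pose is not None: p=np.array(pose)
    n=R[:,2]; q=p+n*zt
    uv=(np.array(px,float)+.5)/k-.5+np.array(off)
    P=cv2.undistortPoints(uv.reshape(-1,1,2),f["mtx"],f["dist"])[:,0]
    d=np.c_[P,np.ones(len(P))]@f["R"]; c=-f["R"].T@f["t"]
    X=c+d*(((q-c)@n)/(d@n))[:,None]
    T=(X-p)@R*1000
    for a,b in zip(T,X): print(a.round(1),"z",b[2].round(4))
    return T
if __name__=="__main__":
    print("s23"); T=side([(325,312),(325,400),(485,500)]); print(np.degrees(np.arctan2(T[1,1]-T[2,1],T[2,0]-T[1,0])))
    print("s20"); T=side([(325,375),(490,487)],pose=[.4368,-.3132,.1015]); print(np.degrees(np.arctan2(T[0,1]-T[1,1],T[1,0]-T[0,0])))
E
python3 side.py
```

```text
s23
[-57.    8.5 -12.5] z 0.086
[-47.1  45.4 -12.5] z 0.0491
[ 22.4  20.  -12.5] z 0.0746
20.01953549216571
s20
[-52.6  42.1 -12.5] z 0.0593
[ 20.   20.3 -12.5] z 0.0813
16.757826760084704
```

That method works: the side edge, cast on its plane, has length 74 mm and tilt 20°, with the free corner 5 mm below the rim. Continuing the push-then-raise cycle.

Call:
{"api": "play_rows", "payload": {
  "slide": [
    [-0.2,0,0],
    [-0.2,0,0],
    [-0.1,-0.2,0],
    [-0.2,-0.4,0],
    [-0.2,-0.4,0],
    [-0.2,0,0],
    [-0.2,0,0],
    [0,0,0]
  ],
  "yaw": [0,0,0,0,0,0,0,0],
  "grip": [0.408,0.408,0.408,0.408,0.408,0.408,0.408,0.408]
}}

```text
time: 21.0
tool_pos: [0.4385, -0.2983, 0.1055]
tool_rot: [-0.469, 0.47, -0.527, 0.53]
contact_force: [-4.4, -5.5, 4.8]
gripper_width: 0.297
```

```bash
python3 snap.py s24 scene 400 560 270 390 5
```

```text
(no output)
```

View pics/s24.png

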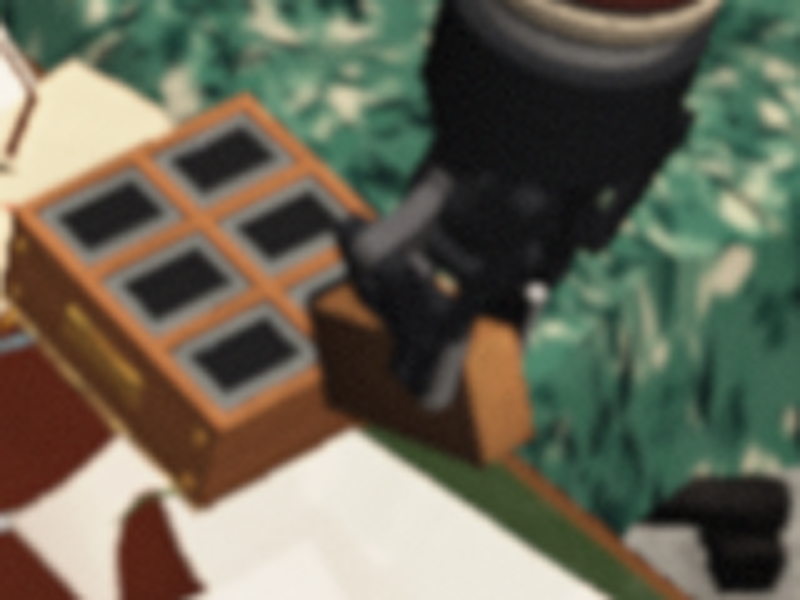

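Call:
{"api": "play_rows", "payload": {
  "slide": [
    [-0.3,0,0],
    [-0.2,-0.3,0],
    [-0.3,-0.3,0],
    [-0.2,0,0],
    [-0.3,0,0],
    [-0.2,-0.2,0],
    [-0.3,-0.2,0],
    [-0.2,0,0],
    [0,0,0]
  ],
  "yaw": [0,0,0,0,0,0,0,0,0],
  "grip": [0.408,0.408,0.408,0.408,0.408,0.408,0.408,0.408,0.408]
}}

```text
time: 21.95
tool_pos: [0.4408, -0.277, 0.1144]
tool_rot: [-0.47, 0.47, -0.528, 0.529]
contact_force: [-1.6, -3.9, 4.7]
gripper_width: 0.292
```

```bash
python3 snap.py s25 scene 400 560 270 390 5
```

```text
(no output)
```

View pics/s25.png

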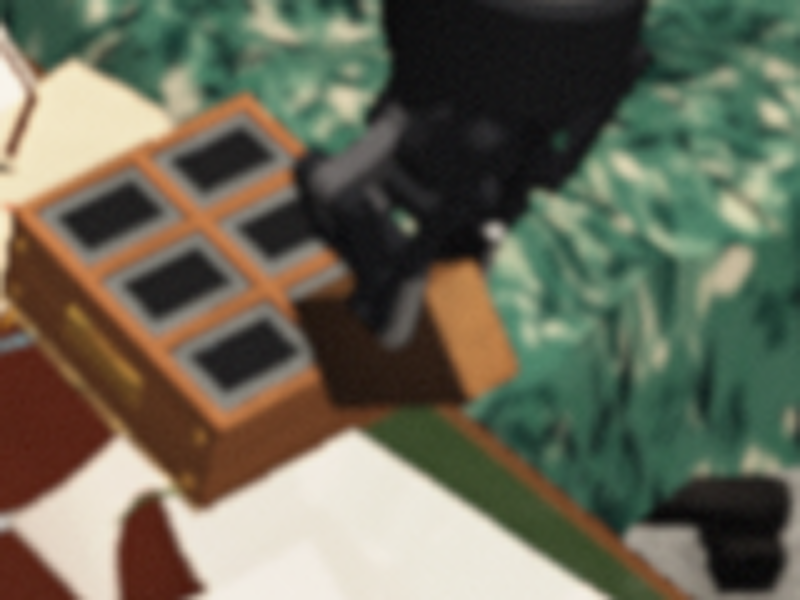

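Run:
```python
from side import *
T=side([(297,305),(337,405),(467,403)]); print(np.degrees(np.arctan2(T[1,1]-T[2,1],T[2,0]-T[1,0])))
```

```text
[-34.8  37.  -12.5] z 0.0773
[ -7.8  62.1 -12.5] z 0.0522
[ 38.7   8.8 -12.5] z 0.1055
48.890656008697505
```

Tilt is 49° and contact is near the lower corner. I'll come down 5 mm and go on pushing.

Call:
{"api": "play_rows", "payload": {
  "slide": [
    [0.1,0.3,0],
    [0.1,0.3,0],
    [-0.3,0,0],
    [-0.4,0,0],
    [-0.3,-0.1,0],
    [-0.3,-0.1,0],
    [-0.3,0,0],
    [-0.3,0,0],
    [0,0,0]
  ],
  "yaw": [0,0,0,0,0,0,0,0,0],
  "grip": [0.41,0.41,0.41,0.41,0.41,0.41,0.41,0.41,0.41]
}}

```text
time: 22.95
tool_pos: [0.4432, -0.2612, 0.1123]
tool_rot: [-0.469, 0.47, -0.528, 0.53]
contact_force: [-5.0, -4.2, 12.3]
gripper_width: 0.297
```

```bash
python3 snap.py s26 scene 400 560 250 370 5
```

```text
(no output)
```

View pics/s26.png

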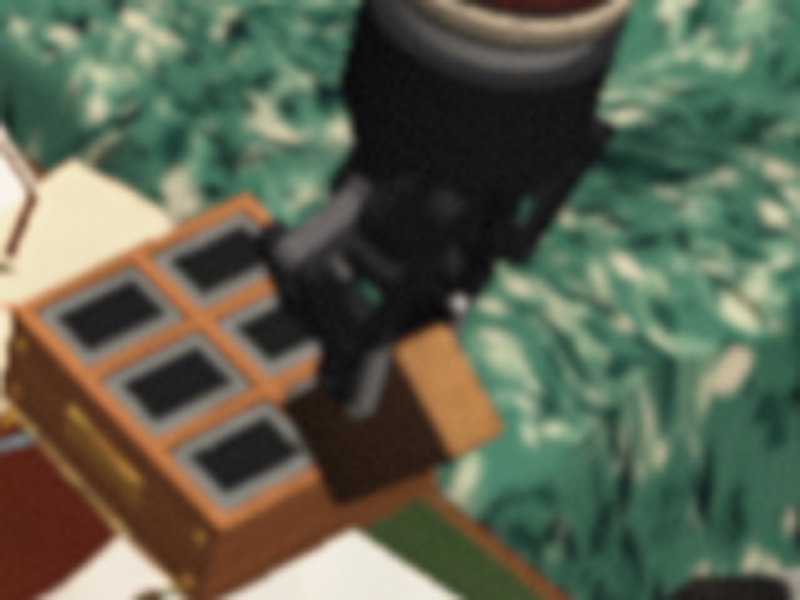

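Run:
```python
from side import *
T=side([(288,405),(337,502),(452,455)],off=(400,250)); print(np.degrees(np.arctan2(T[1,1]-T[2,1],T[2,0]-T[1,0])))
print(np.degrees(np.arctan2(T[1,0]-T[0,0],T[1,1]-T[0,1])))
```

```text
[-22.9  39.3 -12.5] z 0.0729
[  7.4  59.5 -12.5] z 0.0528
[ 43.8  -5.4 -12.5] z 0.1178
60.7309246896739
56.279138423525154
```

Tilt is now about 60°, with the lower corner already on the far side of the grip. I'll finish by rolling it on that corner against the open desk. Backing away from the caddy and lowering.

Call:
{"api": "play_rows", "payload": {
  "slide": [
    [0,-1,0],
    [2,0,0],
    [3.2,0,0],
    [3,0,0],
    [0,2,0],
    [0,2.5,0],
    [0,1.2,0],
    [0,0,0]
  ],
  "yaw": [0,0,0,0,0,0,0,0],
  "grip": [0.44,0.44,0.44,0.44,0.44,0.44,0.44,0.44]
}}

```text
time: 23.85
tool_pos: [0.4333, -0.3418, 0.0635]
tool_rot: [-0.47, 0.469, -0.529, 0.529]
contact_force: [-1.4, -2.3, 5.9]
gripper_width: 0.286
```

```bash
python3 snap.py s27 scene 430 590 300 420 5
```

View pics/s27.png

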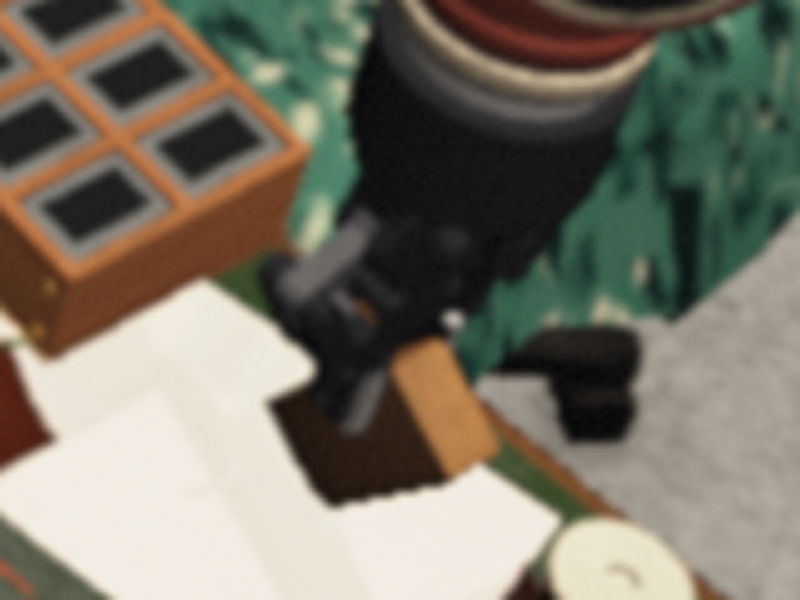

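The corner is on the desk with 6 N. Rolling it upright.

Call:
{"api": "play_rows", "payload": {
  "slide": [
    [-0.2,0,0],
    [-0.35,0.05,0],
    [-0.35,0.1,0],
    [-0.35,0.12,0],
    [-0.35,0.12,0],
    [-0.35,0.15,0],
    [0,0,0]
  ],
  "yaw": [0,0,0,0,0,0,0],
  "grip": [0.412,0.412,0.412,0.412,0.412,0.412,0.412]
}}

```text
time: 24.6
tool_pos: [0.4359, -0.3221, 0.059]
tool_rot: [-0.47, 0.469, -0.528, 0.529]
contact_force: [-2.7, -0.8, 9.4]
gripper_width: 0.293
```

```bash
python3 snap.py s28 scene 430 590 300 420 5
```

```text
(no output)
```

View pics/s28.png

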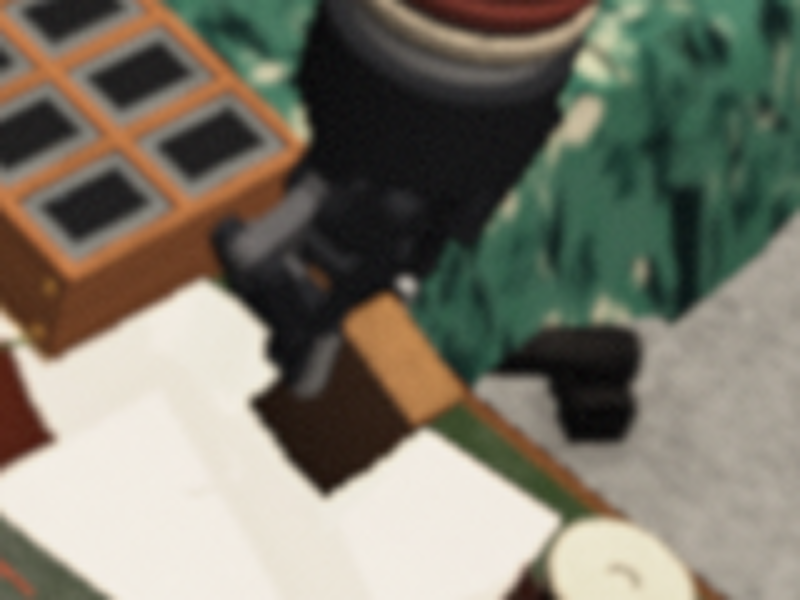

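Run:
```python
from side import *
T=side([(250,400),(327,495),(418,425)],off=(430,300)); print(np.degrees(np.arctan2(T[1,1]-T[2,1],T[2,0]-T[1,0])))
print(np.degrees(np.arctan2(T[1,0]-T[0,0],T[1,1]-T[0,1])))
```

```text
[-12.4  41.6 -12.5] z 0.0174
[ 26.6  47.8 -12.5] z 0.0112
[ 46.8 -18.2 -12.5] z 0.0772
73.0123364394583
80.95980389961574
```

Tilt is about 75°. A little more, then release and let it settle flat.

Call:
{"api": "play_rows", "payload": {
  "slide": [
    [-0.35,0.15,0],
    [-0.35,0.15,0],
    [-0.3,0.15,0],
    [-0.2,0.1,0],
    [0,0,0]
  ],
  "yaw": [0,0,0,0,0],
  "grip": [0.412,0.412,0.412,0.412,0.412]
}}

```text
time: 25.2
tool_pos: [0.4372, -0.31, 0.053]
tool_rot: [-0.47, 0.469, -0.528, 0.529]
contact_force: [-0.5, -0.7, 7.3]
gripper_width: 0.297
```

```bash
python3 snap.py s29 scene 430 590 300 420 5
```

```text
(no output)
```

View pics/s29.png

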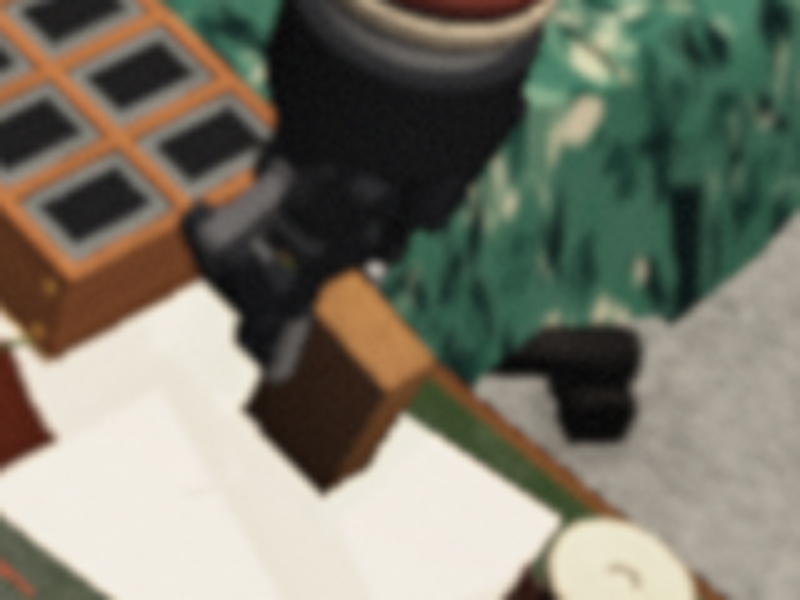

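Nearly upright. Opening.

Call:
{"api": "play_rows", "payload": {
  "slide": [
    [0,0,0],
    [0,0,0],
    [0,0,0],
    [0,0,0],
    [0,0,0],
    [0,0,0],
    [0,0,0]
  ],
  "yaw": [0,0,0,0,0,0,0],
  "grip": [0.39,0.36,0.2,0,0,0,0]
}}

```text
time: 25.95
tool_pos: [0.4366, -0.3103, 0.052]
tool_rot: [0.469, -0.469, 0.529, -0.529]
contact_force: [0.5, -0.9, 0.3]
gripper_width: 0.5
```

```bash
python3 snap.py s30 scene 430 590 300 420 5
```

```text
(no output)
```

View pics/s30.png

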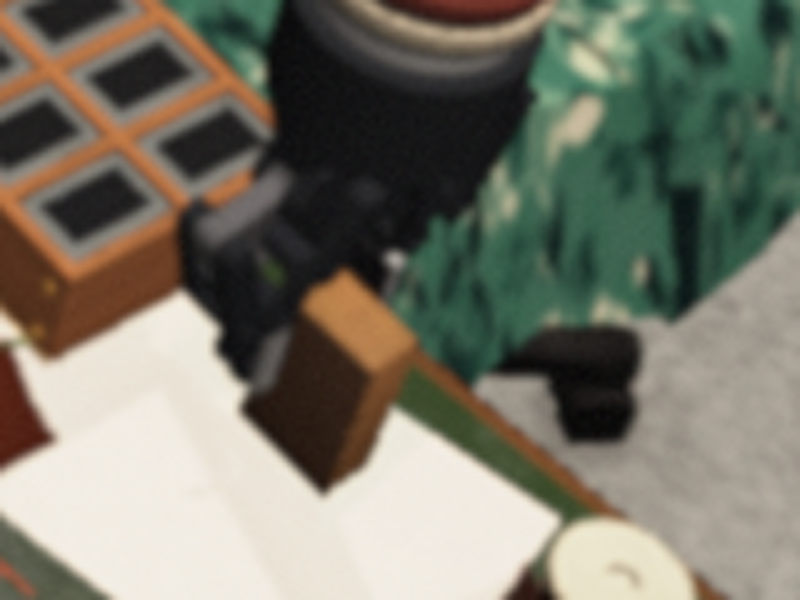

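It stands; its edges are parallel to the caddy's vertical edges. Raising clear to check, then probing the caps.

Call:
{"api": "play_rows", "payload": {
  "slide": [
    [0,0,0],
    [0,-2,0],
    [0,-4,0],
    [0,-4,0],
    [0,-2,0],
    [0,0,0]
  ],
  "yaw": [0,0,0,0,0,0],
  "grip": [0,0,0,0,0,0]
}}

```text
time: 26.6
tool_pos: [0.4385, -0.3121, 0.1767]
tool_rot: [-0.47, 0.469, -0.526, 0.532]
contact_force: [-0.3, 0.6, 0.1]
gripper_width: 0.502
```

```bash
python3 snap.py s31 scene 400 560 280 400 5;python3 snap.py w31 wrist 0 640 0 480 1
```

```text
(no output)
```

View pics/s31.png

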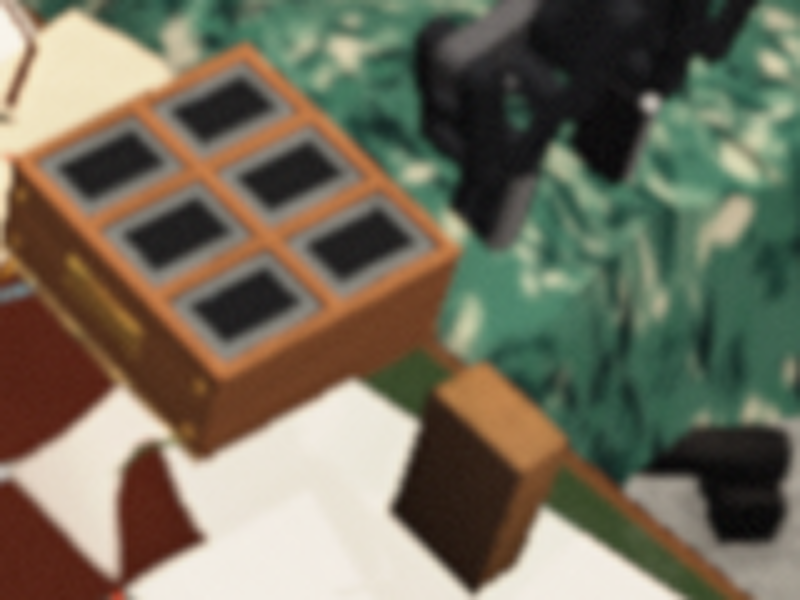

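View pics/w31.png

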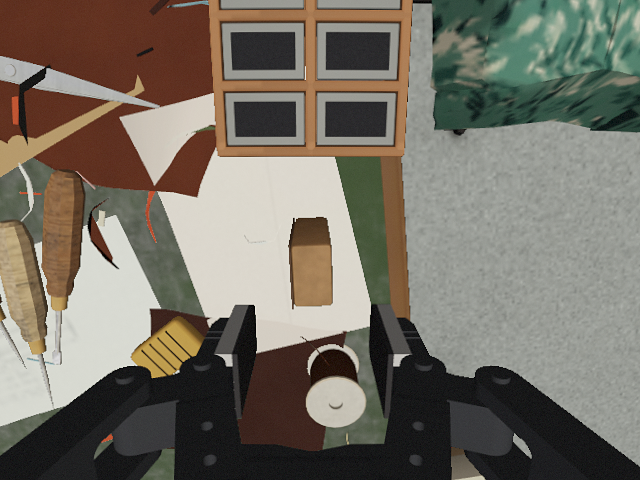

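The block stands on end and has been let go for over 1 s. Now I'll work out the cap positions in tool axes for probing with the shut fingertips.

```bash
cat > wells.py <<'E'
from h import *
s=readout.state();R=rot(s["tool_rot"]);f=grab("wrist");p=s["tool_pos"]
print(p, np.degrees(np.arctan2(R[1,2],R[0,2])))
c=np.array([.4495,-.2005]);a=np.radians(-6.8);cx=np.array([np.cos(a),np.sin(a)]);cy=np.array([-np.sin(a),np.cos(a)])
for j in(-37,0,37):
  for i in(-26.5,26.5):
    w=np.array([*(c+cx*i/1000+cy*j/1000),.052]); print((i,j),w[:2].round(4),"tool cm",((w-p)@R*100).round(2),"px",proj(f,[w])[0].round(0))
E
python3 wells.py
python3 - <<'E'
from h import *
s=readout.state();R=rot(s["tool_rot"]);f=grab("wrist")
P=cast(f,[(265,120),(356,119),(263,51),(357,49)],.052); print(P.round(4))
P=cast(f,[(290,247),(332,247),(332,305),(290,305)],.076); print(((P-s["tool_pos"])@R*1000).round(1), P.mean(0))
E
```

```text
[ 0.43655064 -0.3103045   0.17187082] -6.8143402037774505
(-26.5, -37) [ 0.4188 -0.2341] tool cm [-7.36 11.99 -2.67] px [266. 120.]
(26.5, -37) [ 0.4714 -0.2404] tool cm [-7.36 11.99  2.63] px [357. 120.]
(-26.5, 0) [ 0.4232 -0.1974] tool cm [-11.06  11.98  -2.67] px [264.  52.]
(26.5, 0) [ 0.4758 -0.2036] tool cm [-11.06  11.99   2.63] px [359.  52.]
(-26.5, 37) [ 0.4276 -0.1606] tool cm [-14.76  11.98  -2.67] px [262. -21.]
(26.5, 37) [ 0.4802 -0.1669] tool cm [-14.76  11.99   2.63] px [361. -21.]
[[ 0.4176 -0.2331  0.052 ]
 [ 0.4699 -0.2388  0.052 ]
 [ 0.422  -0.1962  0.052 ]
 [ 0.4739 -0.2014  0.052 ]]
[[ -4.4  94.6 -12.5]
 [ -4.4  94.5  11.3]
 [ 31.6  94.5  11.8]
 [ 31.6  94.5 -13.1]] [ 0.43362257 -0.32303912  0.076     ]
```

Call:
{"api": "play_rows", "payload": {
  "slide": [
    [-3.6,0,-1.3],
    [-3.7,3,-1.35],
    [0,4,0],
    [0,3.2,0],
    [0,0,0],
    [0,0,0]
  ],
  "yaw": [0,0,0,0,0,0],
  "grip": [1,1,1,1,1,1]
}}

```text
time: 27.4
tool_pos: [0.4182, -0.2341, 0.0691]
tool_rot: [0.469, -0.47, 0.53, -0.528]
contact_force: [0.1, -0.4, 0.5]
gripper_width: 0.001
```

Call:
{"api": "play_rows", "payload": {
  "slide": [
    [0,0.4,0],
    [0,0.3,0],
    [0,0.2,0],
    [0,0,0]
  ],
  "yaw": [0,0,0,0],
  "grip": [1,1,1,1]
}}

```text
time: 27.8
tool_pos: [0.4193, -0.2351, 0.0616]
tool_rot: [-0.469, 0.469, -0.528, 0.529]
contact_force: [-0.4, -0.4, -0.0]
gripper_width: -0.002
```

Call:
{"api": "play_rows", "payload": {
  "slide": [
    [0,0.2,0],
    [0,0,0]
  ],
  "yaw": [0,0],
  "grip": [1,1]
}}

```text
time: 28.0
tool_pos: [0.4194, -0.2352, 0.0615]
tool_rot: [0.469, -0.47, 0.529, -0.529]
contact_force: [-5.6, 3.2, 13.8]
gripper_width: 0.003
```

Call:
{"api": "play_rows", "payload": {
  "slide": [
    [0,0.2,0],
    [0,0,0]
  ],
  "yaw": [0,0],
  "grip": [1,1]
}}

```text
time: 28.2
tool_pos: [0.4195, -0.2352, 0.0614]
tool_rot: [0.469, -0.47, 0.529, -0.528]
contact_force: [-10.8, 8.0, 26.8]
gripper_width: 0.001
```

Hard stop at TCP 0.0615 (27 N): a stub. Next cap (+26.5, -37).

Call:
{"api": "play_rows", "payload": {
  "slide": [
    [0,-1.2,0],
    [0,0,2.6],
    [0,0,2.7],
    [0,0.4,0],
    [0,0.3,0],
    [0,0.3,0],
    [0,0,0]
  ],
  "yaw": [0,0,0,0,0,0,0],
  "grip": [1,1,1,1,1,1,1]
}}

```text
time: 28.9
tool_pos: [0.4715, -0.2409, 0.0615]
tool_rot: [0.469, -0.469, 0.529, -0.529]
contact_force: [-4.4, 4.9, 16.4]
gripper_width: 0.002
```

Stub. Next (+26.5, 0).

Call:
{"api": "play_rows", "payload": {
  "slide": [
    [0,-1.0,0],
    [-1.9,0,0],
    [-1.8,0,0],
    [0,0.4,0],
    [0,0.3,0],
    [0,0.3,0],
    [0,0,0]
  ],
  "yaw": [0,0,0,0,0,0,0],
  "grip": [1,1,1,1,1,1,1]
}}

```text
time: 29.6
tool_pos: [0.4753, -0.2046, 0.0582]
tool_rot: [0.469, -0.469, 0.529, -0.529]
contact_force: [0.6, -0.1, 0.1]
gripper_width: -0.001
```

No resistance here, with the TCP 3 mm below the stub stop. I'll confirm deeper.

Call:
{"api": "play_rows", "payload": {
  "slide": [
    [0,0.5,0],
    [0,0.5,0],
    [0,0,0]
  ],
  "yaw": [0,0,0],
  "grip": [1,1,1]
}}

```text
time: 29.9
tool_pos: [0.4754, -0.2041, 0.048]
tool_rot: [0.469, -0.47, 0.529, -0.528]
contact_force: [0.3, -0.1, 0.8]
gripper_width: 0.001
```

The empty well is (+26.5, 0). Back above the block to re-take it.

Call:
{"api": "play_rows", "payload": {
  "slide": [
    [0,-3,0],
    [0,-4,0],
    [0,-4,0],
    [3.7,0,-0.9],
    [3.7,0,-0.9],
    [3.6,0,-0.8],
    [0,0,0],
    [0,0,0]
  ],
  "yaw": [0,0,0,0,0,0,0,0],
  "grip": [1,1,0.5,0,0,0,0,0]
}}

```text
time: 30.7
tool_pos: [0.4368, -0.3107, 0.1588]
tool_rot: [0.469, -0.469, 0.529, -0.529]
contact_force: [0.3, 0.5, -0.3]
gripper_width: 0.502
```

```bash
python3 snap.py w32 wrist 220 420 200 340 4
```

```text
(no output)
```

View pics/w32.png

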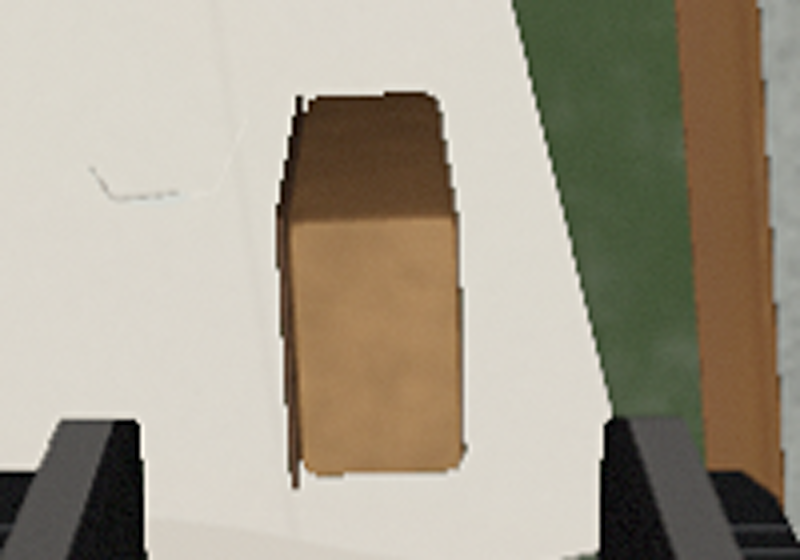

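Run:
```python
from h import *
s=readout.state();R=rot(s["tool_rot"]);f=grab("wrist");p=s["tool_pos"]
uv=(np.array([(290,219),(459,216),(466,472),(300,475)])+.5)/4-.5+np.array([220,200])
P=cast(f,uv,.076);T=(P-p)@R*1000; print(p,T.round(1),T.mean(0).round(1))
# rows at p
```

```text
[ 0.43700352 -0.3100386   0.1586791 ] [[ -3.9  82.7 -10.8]
 [ -4.3  82.7  12.1]
 [ 33.9  82.6  13.7]
 [ 34.4  82.7  -9.9]] [15.1 82.7  1.3]
```

Call:
{"api": "play_rows", "payload": {
  "slide": [
    [1.5,2,0.13],
    [0,4,0],
    [0,3.9,0],
    [0,0,0],
    [0,0,0],
    [0,0,0],
    [0,0,0],
    [0,0,0]
  ],
  "yaw": [0,-2,0,0,0,0,0,0],
  "grip": [0,0,0,0,0.3,0.6,0.6,0.6]
}}

```text
time: 31.6
tool_pos: [0.4375, -0.3261, 0.0619]
tool_rot: [-0.479, 0.479, -0.519, 0.522]
contact_force: [0.1, 0.2, -2.0]
gripper_width: 0.289
```

```bash
python3 snap.py w33 wrist 0 640 0 480 1; python3 -c "
from h import *
s=readout.state();print(s['tool_pos'],s['joint_pos'],s['gripper_width'])"
```

```text
[ 0.43724943 -0.32597915  0.06144463] [-7.77105436e-01  4.79872900e-02  1.93873913e+00  7.57414401e-06
  1.15251870e+00 -6.93187891e-01] 0.29177593978630917
```

View pics/w33.png

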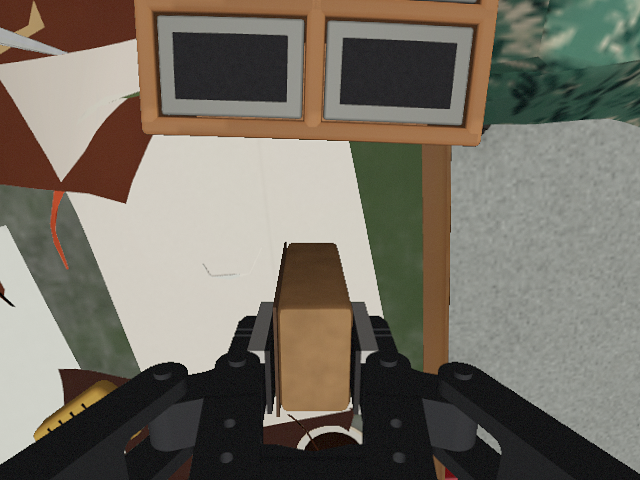

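Run:
```python
from h import *
s=readout.state();R=rot(s["tool_rot"]);f=grab("wrist");p=s["tool_pos"]
P=cast(f,[(276,308),(350,308),(351,410),(278,410)],.076);T=(P-p)@R*1000; print(T.round(1),T.mean(0).round(1),np.degrees(np.arctan2(R[1,2],R[0,2])))
```

```text
[[-18.1 -14.6 -11.1]
 [-18.1 -14.6  11.7]
 [ 19.8 -14.5  13.1]
 [ 19.7 -14.5 -11.5]] [  0.8 -14.6   0.6] -4.80821944728983
```

Call:
{"api": "play_rows", "payload": {
  "slide": [
    [0,-2,0],
    [0,-3,0],
    [0,-3,0],
    [0,0,0],
    [0,0,0],
    [0,0,0],
    [0,0,0],
    [0,0,0],
    [0,0,0],
    [0,0,0],
    [0,0,0],
    [0,0,0]
  ],
  "yaw": [0,0,0,8,8,8,8,8,8,8,8,8],
  "grip": [0.6,0.6,0.6,0.6,0.6,0.6,0.6,0.6,0.6,0.6,0.6,0.6]
}}

```text
time: 32.9
tool_pos: [0.4365, -0.3255, 0.1403]
tool_rot: [-0.079, 0.079, -0.703, 0.703]
contact_force: [0.4, -0.2, -1.2]
gripper_width: 0.288
```

Call:
{"api": "play_rows", "payload": {
  "slide": [
    [0,0,0],
    [0,0,0],
    [0,0,0],
    [0,0,0]
  ],
  "yaw": [8,8,4,0],
  "grip": [0.6,0.6,0.6,0.6]
}}

```text
time: 33.3
tool_pos: [0.4366, -0.3255, 0.1402]
tool_rot: [0.042, -0.042, -0.706, 0.706]
contact_force: [-0.2, -0.4, -1.1]
gripper_width: 0.289
```

```bash
python3 snap.py w34 wrist 0 640 0 480 1; python3 snap.py s34 scene 400 560 260 380 5
python3 - <<'E'
from h import *
s=readout.state();R=rot(s["tool_rot"]);p=s["tool_pos"];print(p,R.round(3),np.degrees(np.arctan2(R[1,2],R[0,2])))
w=np.array([.4750,-.2027,.14]);print((w-p)@R*100)
E
```

```text
[ 0.43658956 -0.32547066  0.14017243] [[-0.993  0.    -0.117]
 [ 0.117 -0.    -0.993]
 [-0.    -1.     0.   ]] -96.72891024039839
[ -2.37605663   0.01622587 -12.64256183]
```

View pics/w34.png

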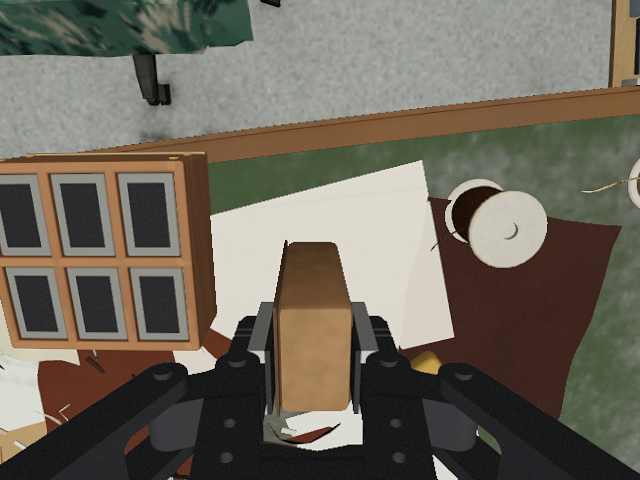

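View pics/s34.png

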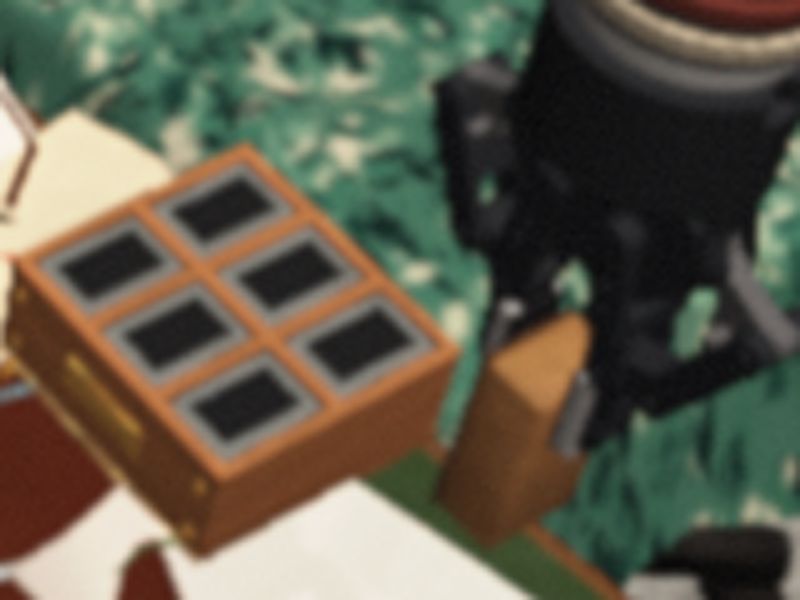

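Call:
{"api": "play_rows", "payload": {
  "slide": [
    [-0.62,0,-3.17],
    [-0.62,0,-3.17],
    [-0.61,0,-3.17],
    [-0.61,0,-3.16],
    [0,1,0],
    [0,0.7,0],
    [0,0,0],
    [0,0,0]
  ],
  "yaw": [0,0,0,0,0,0,0,0],
  "grip": [0.6,0.6,0.6,0.6,0.6,0.6,0.6,0.6]
}}

```text
time: 34.2
tool_pos: [0.4756, -0.2033, 0.1226]
tool_rot: [-0.043, 0.042, 0.706, -0.706]
contact_force: [-0.2, -0.3, -1.0]
gripper_width: 0.286
```

```bash
python3 snap.py w35 wrist 0 640 0 480 1; python3 snap.py s35 scene 390 510 240 340 6.5
python3 - <<'E'
from h import *
s=readout.state();R=rot(s["tool_rot"]);p=s["tool_pos"];print(p)
w=np.array([.4750,-.2027,.14]);print((w-p)@R*100)
E
```

```text
[ 0.47600205 -0.20347291  0.1232553 ]
[ 0.10820626 -1.67452215 -0.06427811]
```

View pics/w35.png

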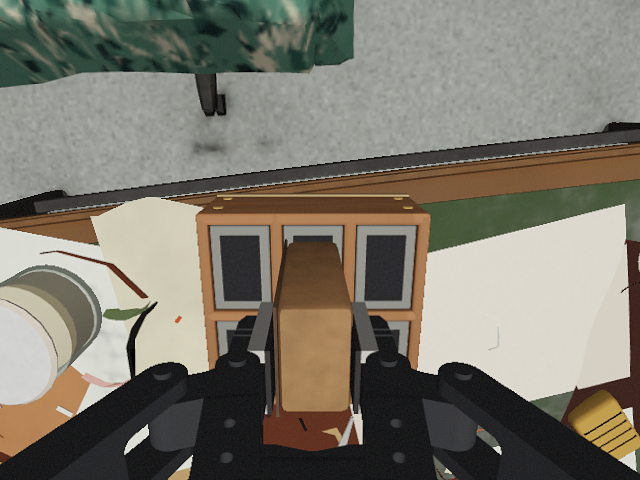

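View pics/s35.png

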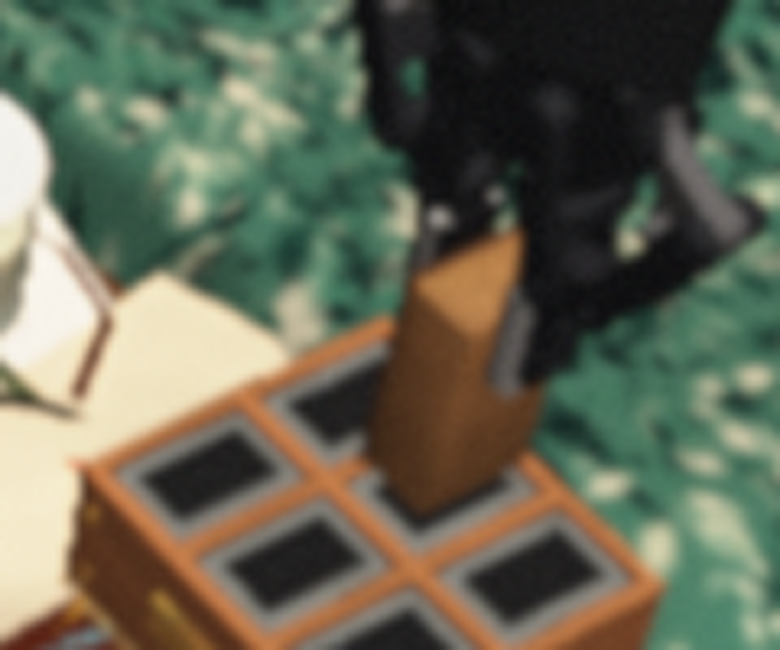

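Run:
```python
from h import *
f=grab("wrist"); g=grab("scene"); p=readout.state()["tool_pos"]; zb=p[2]-.0615; print(zb)
c=np.array([.4490,-.2000]);a=np.radians(-6.8);cx=np.array([np.cos(a),np.sin(a)]);cy=np.array([-np.sin(a),np.cos(a)])
def cad(P): return (np.c_[(P[:,:2]-c)@cx,(P[:,:2]-c)@cy]*1000).round(1)
print("wrist block far bottom edge",cad(cast(f,[(287,243),(336,243)],zb)).tolist())
print("wrist rim corners / far cells",cad(cast(f,[(199,213),(430,213)],.054)).tolist(), cad(cast(f,[(213,226),(269,226),(357,226),(413,226)],.052)).tolist())
uv=(np.array([(420,512),(370,460)])+.5)/6.5-.5+np.array([390,240])
print("scene block bottom",cad(cast(g,uv,zb)).tolist())
uv=(np.array([(415,553),(535,490),(350,487),(415,572),(660,585),(80,462)])+.5)/6.5-.5+np.array([390,240])
print("scene well near corner..",cad(cast(g,uv,.053)).tolist())
```

```text
0.06189315578675876
wrist block far bottom edge [[44.5, 11.6], [44.4, -12.1]]
wrist rim corners / far cells [[57.7, 55.3], [57.5, -58.9]] [[50.6, 49.3], [50.5, 21.1], [50.4, -23.1], [50.4, -51.4]]
scene block bottom [[10.9, -9.0], [11.5, 12.5]]
scene well near corner.. [[6.3, -14.4], [50.3, -14.4], [6.5, 13.0], [1.8, -19.5], [56.3, -57.4], [-52.7, 58.9]]
```

Both views put the block within about 1-2 mm of the well centre; I'll nudge +1 mm in tool z. Lowering gently.

Call:
{"api": "play_rows", "payload": {
  "slide": [
    [0,0,0.1],
    [0,0.4,0],
    [0,0.5,0],
    [0,0.3,0],
    [0,0,0]
  ],
  "yaw": [0,0,0,0,0],
  "grip": [0.6,0.6,0.6,0.6,0.6]
}}

```text
time: 34.9
tool_pos: [0.4754, -0.2032, 0.11]
tool_rot: [-0.043, 0.041, 0.706, -0.706]
contact_force: [-0.5, 0.4, -1.0]
gripper_width: 0.287
```

Call:
{"api": "play_rows", "payload": {
  "slide": [
    [0,0.4,0],
    [0,0.4,0],
    [0,0,0]
  ],
  "yaw": [0,0,0],
  "grip": [0.6,0.6,0.6]
}}

```text
time: 35.2
tool_pos: [0.4755, -0.2033, 0.1022]
tool_rot: [-0.042, 0.042, 0.706, -0.706]
contact_force: [0.2, 0.3, -1.2]
gripper_width: 0.288
```

It is inside the well without resistance. Continuing down.

Call:
{"api": "play_rows", "payload": {
  "slide": [
    [0,0.6,0],
    [0,0.7,0],
    [0,0.7,0],
    [0,0.5,0],
    [0,0,0]
  ],
  "yaw": [0,0,0,0,0],
  "grip": [0.6,0.6,0.6,0.6,0.6]
}}

```text
time: 35.7
tool_pos: [0.4752, -0.2031, 0.0767]
tool_rot: [-0.043, 0.041, 0.706, -0.705]
contact_force: [0.2, -0.5, -1.4]
gripper_width: 0.29
```

Call:
{"api": "play_rows", "payload": {
  "slide": [
    [0,0.2,0],
    [0,0.2,0],
    [0,0,0]
  ],
  "yaw": [0,0,0],
  "grip": [0.6,0.6,0.6]
}}

```text
time: 36.0
tool_pos: [0.4759, -0.2035, 0.0739]
tool_rot: [0.042, -0.042, -0.706, 0.706]
contact_force: [-0.4, 0.8, -0.3]
gripper_width: 0.284
```

Call:
{"api": "play_rows", "payload": {
  "slide": [
    [0,0.2,0],
    [0,0.1,0],
    [0,0,0]
  ],
  "yaw": [0,0,0],
  "grip": [0.6,0.6,0.6]
}}

```text
time: 36.3
tool_pos: [0.4764, -0.2038, 0.0726]
tool_rot: [0.042, -0.042, -0.706, 0.706]
contact_force: [-3.3, 2.3, 6.5]
gripper_width: 0.288
```

It reached the stop at 6.5 N. Releasing and withdrawing.

Call:
{"api": "play_rows", "payload": {
  "slide": [
    [0,0,0],
    [0,0,0],
    [0,0,0],
    [0,0,0],
    [0,-2,0],
    [0,-4,0],
    [0,-4,0],
    [0,-3,0],
    [0,0,0]
  ],
  "yaw": [0,0,0,0,0,0,0,0,0],
  "grip": [0.3,0,0,0,0,0,0,0,0]
}}

```text
time: 37.2
tool_pos: [0.4786, -0.2051, 0.2071]
tool_rot: [0.039, -0.045, -0.704, 0.708]
contact_force: [0.2, -0.4, -0.0]
gripper_width: 0.501
```

```bash
python3 snap.py s36 scene 340 500 230 350 5; python3 snap.py t36 top 100 520 150 350 1.9; python3 snap.py w36 wrist 0 640 0 480 1
```

```text
(no output)
```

View pics/s36.png

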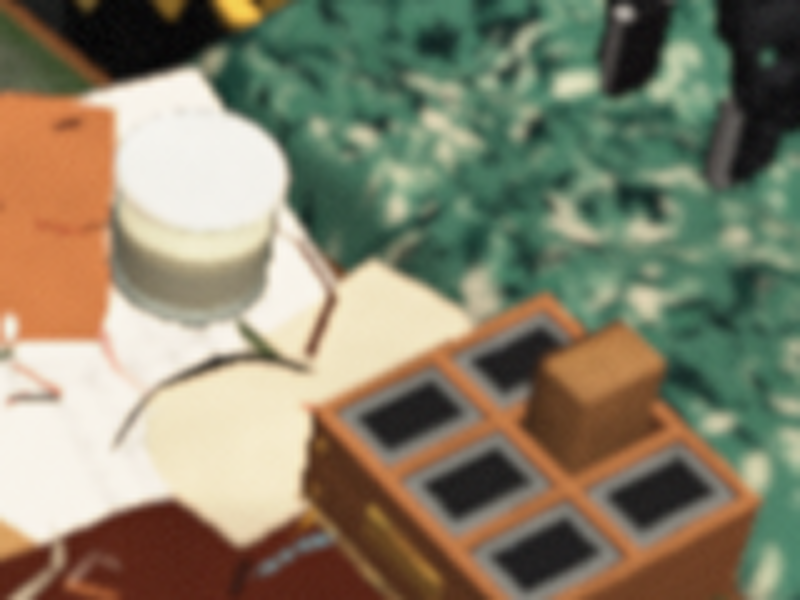

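View pics/t36.png

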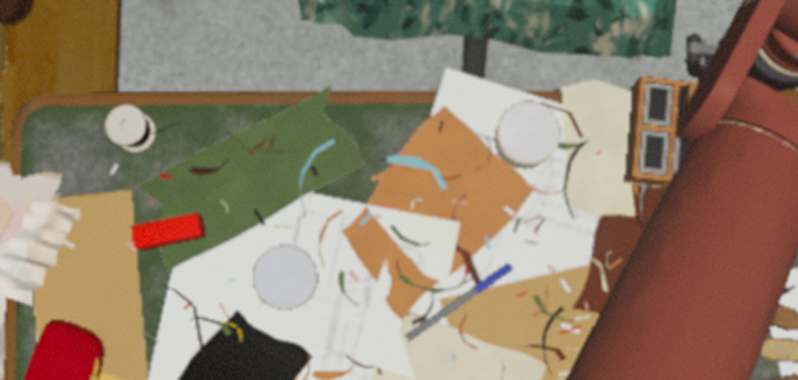

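View pics/w36.png

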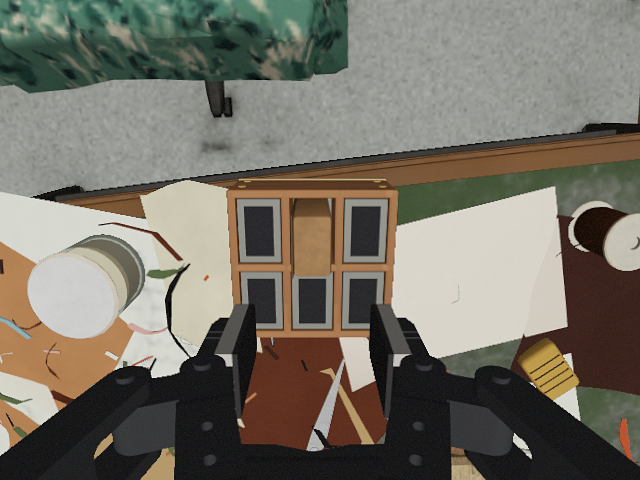

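The wrist view shows the block upright in the middle of the +x row (312,237). The jar is at top (379,220), the tin at (250,296) and the spool at (168,217), all unchanged. The TCP rose 11 mm between grasp and stop, matching the expected 12 mm. Handing in.

Run:
```python
from h import *
s=readout.state(); print(s["time"],s["contact_force"])
print(workorder.job_done())
```

```text
37.35 [-0.69341508 -0.05804328 -0.15624487]
the job is handed in; nothing more can be done
None
```

The cork block is in the empty well, upright and pressed down to the stop. I handed the job in at 37 s of the allowed 61 s, and no verdict is reported.

**Standing it on end:** My first tries, letting it swing down from a light grip, failed. The block slipped out and dropped back onto its narrow side three times, once from about 50 mm. I then turned it in the grip by pushing it against the caddy's rim and rolled it upright on the desk. It stood there released for more than 1 s.

**Finding the well:** I pressed three caps. Two on the -y side stopped hard, at 16 N and 27 N. The cap at (+26.5, 0) sank about 14 mm below cap level with no resistance, so I left the other three unpressed.

**Last checks:**
- **Depth:** the block hit the stop at about 6.5 N, with its lower end about 11 mm above the desk (12 mm expected).
- **Position:** the pictures show it upright and free of the fingers, which are well clear.
- **Other objects:** the jar, tin and black spool are at the same pixels as at the start.
- **Disagreement:** before insertion, the wrist and scene views differed by up to about 3.5 mm on where the block sat over the well. It still went in without touching the sides.

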